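# Pack the laser's set-up case in layers

### The job

Pack the laser's set-up kit into the open case on the sloping stand. Lay the loose snap hook from the bench top flat on the bottom of the case beside the V-block that is already there; then put in the divider plate, its plain front edge tucked under the lip of the case's front wall and its back lowered until it lies flat on both ledges with its drilled fin between the two lugs on the back wall; then lock it by pushing the retaining pin sideways through lugs and fin until its square grip meets the lug; and last lay the focus gauge down flat on top of the plate, setting it down gently. Let go of everything, and leave the other things on the bench where they are.

Things in the scene. Friction and masses are not known exactly. Their poses are not given: they have to be found in the camera images.
- case: Open grey metal case leaning 20 deg towards the robot on a fixed bar stand; it cannot move. Origin: centre of its outer underside; x from the low front wall (robot side) to the high back wall, y left, z square out of its mouth. In its frame, mm: inside x -80 to 80, y -70 to 70, floor z 4, rim z 77, walls 3 thick. Both end walls carry a 10 deep ledge, top z 44, for the divider.
- front_lip (a point): Middle of the inner edge of the lip above the front ledge. In case mm: lip x -80 to -70, full width, underside z 56, top z 59. The divider cannot pass it lying flat: it goes in front edge low, back raised 12 to 25 deg relative to the case, is slid down under the lip to the front wall, then its back is lowered.
- lug_hole (a point): Midway between the two steel lugs on the back wall, on the axis of their 11.5 mm holes (axis along case y; case x 67, z 92 mm). Lugs: case x 56 to 80, z 49 to 103, 8 thick, at y -14.5 to -6.5 and 6.5 to 14.5.
- v_block: V-block, 45 x 50 x 34 mm high, fixed on the case floor in its front left corner. With its small angle nest it fills case x -80 to -28, y 16 to 70 mm; the rest of the floor is free. Origin: centre of its underside.
- divider: Bare metal divider plate 158 (x) x 132 (y) x 4 mm, 0.2 to 0.35 kg, flat on the bench, handle up. Origin: centre of its underside; x from the plain front edge (-79 mm) to the back edge (79), z up. A notch in the back edge (x 42 to 79, y -22 to 22) clears the lugs. Packed, its origin is at case x -1, y 0, z 44 mm, axes parallel to the case's.
- handle (a point): Centre of the divider's bridge handle (divider x 8, y 0, z 31 mm): a dark bar along y, 10 (x) x 72 (y) x 14 (z) mm, 20 mm clear between plate and bar inside its end posts (y -28 to 28).
- fin_hole (a point): Centre of the 11.5 mm hole, along divider y, in the divider's upright fin (divider x 68, y 0, z 48 mm). The fin is 5 mm thick in y, x 57 to 79, up to z 59. It meets point lug_hole when the divider is packed.
- pin: Steel retaining pin, 90 mm long, 0.07 kg, lying on the bench. Origin: under the middle of its length, 7 mm below its axis; x along the pin to its nose. Square grip 14 x 14 mm from x -45 to -5 mm; round 8 mm shank from x -5 to 45, its last 8 mm tapered to 3.6 mm. It may go in from either side.
- pin_tip (a point): Point at the pin's nose, on its axis.
- pin_shoulder (a point): Point on the pin's axis where the square grip ends and the shank begins, 50 mm from the nose; fully home this face meets the outside of a lug.
- snap_hook: Black D-shaped snap hook (carabiner), 62 (x) x 104 (y) x 9 (z) mm, 45 g, lying by itself on the right of the bench top (others lie on the laser's table and farther back). Origin: centre of its underside, z up. It is best held across its straight rod at x 22 to 31 mm, y -30 to 30; the open loop inside is about 37 mm wide (x -15 to 22).
- focus_gauge: Aluminium focus gauge, a bar 30 (x) x 22 (y) x 75 (z) mm with dark lines on one face, 0.09 kg, lying on the bench on a 30 mm wide face (so 30 wide, 22 high). Origin: centre of one end face; z runs along its length.
- gauge_mid (a point): Centre of the focus gauge, half way along it. A laser head hangs over the laser table (x over 0.6 m, y over 0): draw things picked up far out on the right back towards the robot before swinging them left to the case.
- tape: Bystander, leave it: masking tape roll 90 mm wide, at the right back
- steel_dish: Bystander, leave it: steel dish 67 mm wide, at the right back
- tweezers: Bystander, leave it: tweezers 126 mm long, at the front edge
- pen: Bystander, leave it: pen 135 mm long, at the front edge

How it is judged:
On the way, in this order (a step that is already met when the one before it is completed fails the run):
1. the snap hook lies flat on the floor of the case (z of snap_hook in the frame of case between 0 and 0.018 m and x of snap_hook in the frame of case between -0.08 and 0.08 m and y of snap_hook in the frame of case between -0.07 and 0.07 m and angle between the z axis of snap_hook and the z axis of case, either way round below 0.12 rad and contact force between snap_hook and the fingers below 0.05 N), for 0.2 s.
2. the divider plate lies flat on both ledges, its front edge under the lip, above the hook (z of snap_hook in the frame of case between 0 and 0.018 m and x of snap_hook in the frame of case between -0.08 and 0.08 m and y of snap_hook in the frame of case between -0.07 and 0.07 m and angle between the z axis of snap_hook and the z axis of case, either way round below 0.12 rad and z of divider in the frame of case between 0.041 and 0.048 m and x of divider in the frame of case between -0.006 and 0.005 m and y of divider in the frame of case between -0.007 and 0.007 m and angle between the z axis of divider and the z axis of case, either way round below 0.05 rad and contact force between divider and the fingers below 0.05 N), for 0.2 s.
3. the pin is fully home through both lugs and the fin (z of divider in the frame of case between 0.041 and 0.048 m and x of divider in the frame of case between -0.006 and 0.005 m and y of divider in the frame of case between -0.007 and 0.007 m and angle between the z axis of divider and the z axis of case, either way round below 0.05 rad and x of pin_tip in the frame of case between 0.058 and 0.076 m and z of pin_tip in the frame of case between 0.083 and 0.101 m and x of pin_shoulder in the frame of case between 0.058 and 0.076 m and z of pin_shoulder in the frame of case between 0.083 and 0.101 m and ((y of pin_tip in the frame of case between 0.022 and 0.06 m and y of pin_shoulder in the frame of case between -0.024 and -0.01 m) or (y of pin_tip in the frame of case between -0.06 and -0.022 m and y of pin_shoulder in the frame of case between 0.01 and 0.024 m))), for 0.2 s.
4. the focus gauge lies flat on the plate (x of pin_tip in the frame of case between 0.058 and 0.076 m and z of pin_tip in the frame of case between 0.083 and 0.101 m and x of pin_shoulder in the frame of case between 0.058 and 0.076 m and z of pin_shoulder in the frame of case between 0.083 and 0.101 m and ((y of pin_tip in the frame of case between 0.022 and 0.06 m and y of pin_shoulder in the frame of case between -0.024 and -0.01 m) or (y of pin_tip in the frame of case between -0.06 and -0.022 m and y of pin_shoulder in the frame of case between 0.01 and 0.024 m)) and z of gauge_mid in the frame of case between 0.054 and 0.069 m and x of gauge_mid in the frame of case between -0.08 and 0.07 m and y of gauge_mid in the frame of case between -0.06 and 0.06 m and angle between the z axis of focus_gauge and the z axis of case, either way round above 1.42 rad), for 0.2 s.
At the end, for the whole second after the job is handed in: Hook flat on the case floor; divider flat (3 deg) on both ledges under the lip, within 7 mm of its seat; pin through both lugs and the fin, shoulder within 9 mm of a lug; gauge flat (8 deg) on the plate inside the walls; all four let go and at rest; bystanders within 40 mm of their places (all of step 2 and all of step 4 and contact force between each of snap_hook, pin, focus_gauge and the fingers below 0.05 N and linear speed of each of snap_hook, divider, pin, focus_gauge below 0.02 m/s); the robot touches nothing.
It fails at once if a bystander on the bench is shifted by more than 40 mm (distance of any of tape, steel_dish, tweezers, pen from where it was at the start of the episode above 0.04 m).
It fails at once if the focus gauge is knocked hard (over 60 N) on the plate or the case (contact force between focus_gauge and divider above 60 N or contact force between focus_gauge and case above 60 N).
It also fails if it takes over 72 s, if anything falls off the work surface, if the arm or the gripper's body presses on something with over 40 N, if the wrist force passes 120 N, or if a joint passes its speed limit or range.

### The arm

A 6-joint arm with a two-finger parallel gripper is mounted at the origin on a cart in front of the work surface, level with it; the furniture and walls round the work are solid. World frame = base frame: x ahead of the robot, y to its left, z up, the work surface at z = 0. Lengths are in m, angles in rad, forces in N, time in s.
With the tool pointing down it reaches from about 0.35 to 0.725 m from the base axis. Payload 4.3 kg.
Tool frame: the origin (TCP) lies midway between the tips of the shut fingers; the grasp point (between the pads) lies 19 mm behind it; x points along the fingers, y is the direction in which the jaws open and shut, and the axes are right-handed (so a half turn about x gives the same grasp; the last joint's range is limited). The gripper opens to 85 mm and grips with 20 to 120 N. Pads are 22 mm wide; open, the fingers measure 114 mm over their backs; the gripper's body (76 mm by 85 mm) begins 54 mm behind the grasp point. The pads swing forward as they close: fully open they stand 13 mm farther back than shut.
Start: joints at [1.175, 0.377, 0.081, 1.274, 0, 1.46], TCP at [0.162, 0.552, 0.231] pointing down, gripper open.
Joint ranges: [-2.72, 2.72], [-0.84, 1.66], [-1.02, 1.22], [-1.77, 2.12], [-1.37, 1.28], [-3.14, 3.14]. Speed limits (rad/s): [2.57, 2.57, 3.14, 3.14, 3.14, 3.14].

### API

Orientations are given as a unit quaternion [x, y, z, w].
In Python, from workcell import manip gives the robot as it stands. The module is installed in compiled form; this text tells all that it offers.
- The arm moves only by the tool drive_tool, never from a script. Its argument "commands" is a list that holds one entry, the list of rows, each a list of 5 numbers: the finger opening in cm, from 0 to 8.54, then the shift along the world's x, y, z in cm, then the turn about the world's z in degrees. A call has 1 to 8 rows; each row shifts and turns the commanded pose from where the row before left it; what a row does not reach is not made up. A row lasts 1/8 s, in which the tool goes at most 62.5 mm and 10.7 degrees, less where a joint would pass 70% of its speed; a pose out of reach is approached as far as the arm can. A call with a gripper value outside its range is refused whole. The fingers move at their own pace and stop on an object; "force" is the grip in N (left out, the last holds). Time passes only in rows, so rows that do not move let the fingers close. It gives the time, the measured TCP pose, the force and the opening at its end, in the units of the state.
- manip.read_state(): the state, without advancing time (a new reading comes with each control period).
- manip.get_image(name): name is "scene" or "side" or "wrist"; returns the picture (420x560x3 uint8, red, green, blue); there is no depth.
- manip.get_calibration(name): a dict with "mtx" (3x3 intrinsics, pixels), "rvec" (rotation vector, rad) and "tvec" (3), from world to camera coordinates, as OpenCV has them. Camera axes: x right, y down, z forward; pixel columns grow to the right and rows downward; lengths in m; the calibration is good to about 2 mm. A picture is of the moment at which its call begins: read the wrist's pose just before it. get_calibration takes no time and is no camera call; for the wrist camera it gives the pose at the moment of the call.
- manip.sign_off(): hands the job in, once; it reports no verdict.
The state is a dict: "clock": time; "qpos": joint angles; "qd": joint speeds; "effort": joint torques, N m; "tool_pos": TCP position; "tool_rot": TCP orientation; "ft_force": force on the tool from outside, world axes, zero at the start; "wrist_torque": the same for the moment, N m; "width": finger opening in m.
Only numpy, scipy, OpenCV 4.12 (cv2) and the standard library are available. Lean on these libraries where they do the work, as an engineer would, in place of code of your own. Each camera call takes 0.05 s, during which the arm holds its last target. There are 200 camera calls.

## Working session

There is one attempt and no reset: what is moved stays moved. The work goes in short steps, Python scripts to look and compute and a tool call to move; the robot and the scene stay as the last step left them, time stands still between calls to the robot, and variables do not carry over. Pictures are saved under pics/ and viewed, about 8 in all and at most 12, crops included, and the job is handed in when it is done.

Besides the shell and the picture viewer there is one more tool, called after "Call:" by a JSON object that holds its "api" and its "payload". drive_tool: Moves the arm, as the interface text tells. Its arguments: {"type":"object","properties":{"commands":{"type":"array","items":{"type":"array","items":{"type":"array","items":{"type":"number"}}}},"force":{"type":"number"}},"required":["commands"]}

```bash
mkdir -p pics
cat > h.py <<'E'
import numpy as np, cv2
from workcell import manip
def cam(n):
    c=manip.get_calibration(n); R=cv2.Rodrigues(np.array(c["rvec"],float))[0]
    return np.array(c["mtx"],float),R,np.array(c["tvec"],float).reshape(3)
def ray(n,uv,z,c=None):   # pixel -> world point on plane z
    K,R,t=c or cam(n); C=-R.T@t; d=R.T@np.linalg.solve(K,[uv[0],uv[1],1]); return C+d*(z-C[2])/d[2]
def proj(n,P,c=None):
    K,R,t=c or cam(n); p=K@(R@np.array(P,float).T+t[:,None]); return (p[:2]/p[2]).T
def snap(n,f):
    im=manip.get_image(n); cv2.imwrite(f"pics/{f}.png",im[:,:,::-1]); return im
E
python3 - <<'E'
from h import *
for n in("scene","side","wrist"):
    snap(n,n+"0"); K,R,t=cam(n); print(n,K[0,0],(-R.T@t).round(3),R[2].round(2))
a=cv2.imread("pics/scene0.png");cv2.imwrite("pics/sc2.png",cv2.resize(a,(800,600)))
a=cv2.imread("pics/side0.png");cv2.imwrite("pics/sd2.png",cv2.resize(a,(800,600)))
print(manip.read_state())
E
```

```text
scene 409.48964556901564 [ 0.083 -0.421  0.779] [ 0.5   0.52 -0.7 ]
side 533.9053930185901 [ 0.495 -1.054  0.88 ] [ 0.04  0.83 -0.56]
wrist 344.46775238429666 [0.096 0.57  0.373] [ 0.26 -0.08 -0.96]
{'clock': 0.15, 'qpos': array([1.17470475e+00, 3.77900187e-01, 7.99531008e-02, 1.27440507e+00,
       9.30113628e-08, 1.46050366e+00]), 'qd': array([ 0.00029927, -0.00241237,  0.00531624,  0.00140205, -0.00010787,
        0.00046502]), 'effort': array([ 9.16057761e-04, -4.64033854e+01,  2.70171386e+01,  1.39265959e-02,
       -1.16536557e-04, -5.23552018e-06]), 'tool_pos': array([0.16190459, 0.55122026, 0.23058057]), 'tool_rot': array([ 0.10016908,  0.70003702, -0.10123412,  0.69976138]), 'ft_force': array([-0.61169827,  0.34359868,  0.12049547]), 'wrist_torque': array([ 0.02890006,  0.01768299, -0.04343999]), 'width': 0.08563588771938486}
```

View pics/sc2.png

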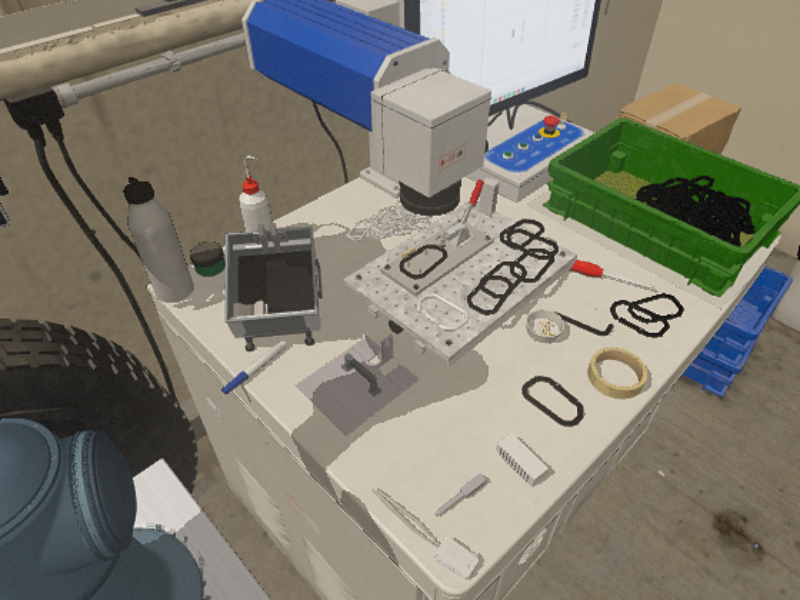

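View pics/sd2.png

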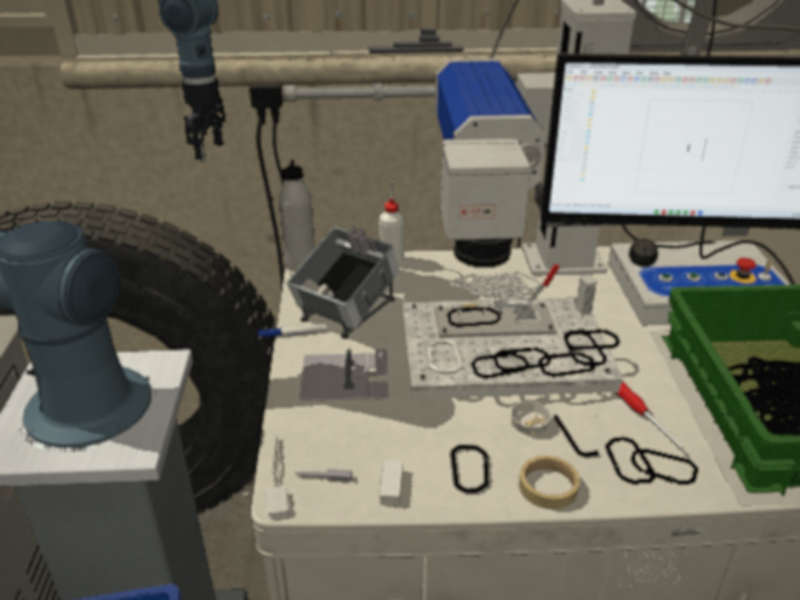

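Run:
```python
import cv2,numpy as np
s=cv2.imread("pics/scene0.png");d=cv2.imread("pics/side0.png")
C=np.zeros((600,800,3),np.uint8)
C[:,:450]=cv2.resize(s[150:250,155:230],(450,600),interpolation=cv2.INTER_CUBIC)
C[:360,455:795]=cv2.resize(d[155:245,198:283],(340,360),interpolation=cv2.INTER_CUBIC)
cv2.imwrite("pics/c1.png",C)
cv2.imwrite("pics/c2.png",cv2.resize(s[225:405,200:410],(700,600),interpolation=cv2.INTER_CUBIC))
```

```text
(no output)
```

View pics/c1.png

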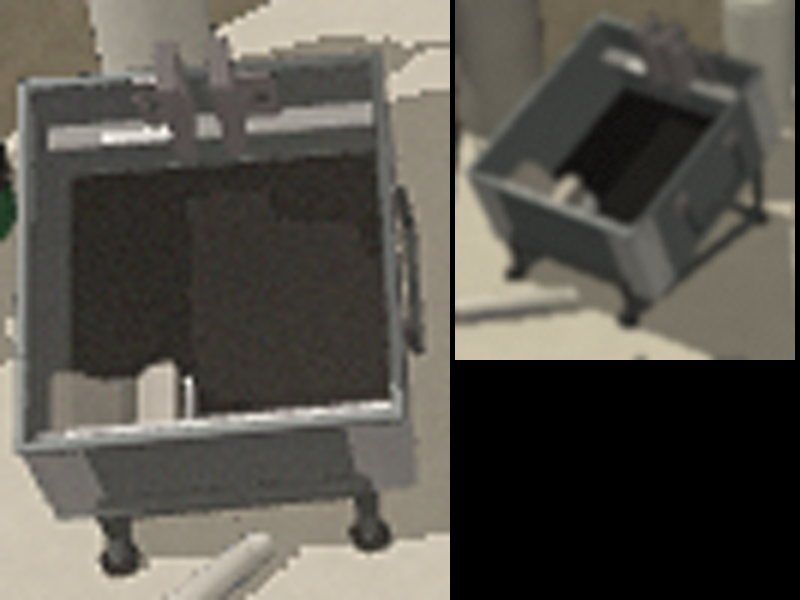

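View pics/c2.png

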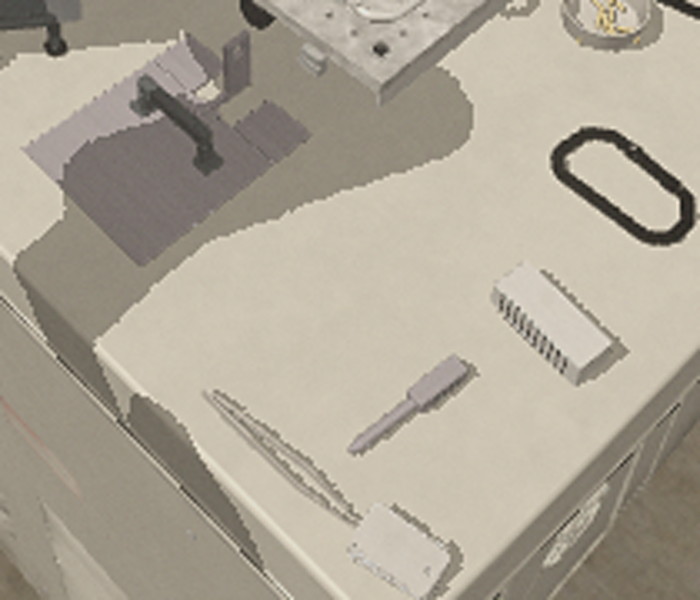

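View pics/wrist0.png

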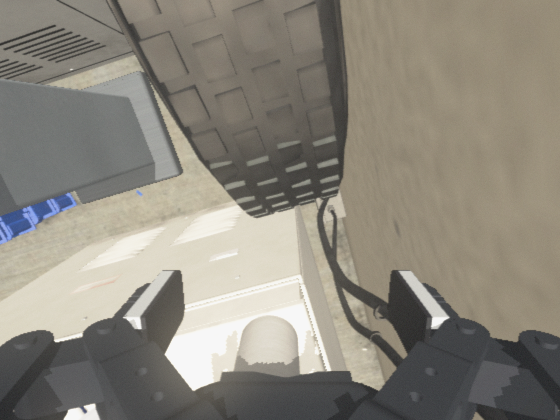

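```bash
cat >> h.py <<'E'
def caseT(p):
    x,y,z,yaw=p; c,s=np.cos(yaw),np.sin(yaw); a=np.radians(20)
    R=np.array([[c,-s,0],[s,c,0],[0,0,1]])@np.array([[np.cos(a),0,-np.sin(a)],[0,1,0],[np.sin(a),0,np.cos(a)]])
    return R,np.array([x,y,z])
E
python3 - <<'E'
from h import *
from scipy.optimize import least_squares
P=np.array([[83,73,77],[83,-73,77],[-83,-73,77],[-83,73,77]])/1e3
us=np.array([[20,82],[380,55],[404,416],[18,452]])/6+[155,150]
ud=(np.array([[600,15],[757,72],[632,238],[470,178]])-[455,0])/4+[198,155]
cs,cd=cam("scene"),cam("side")
def f(p,w=(1,1)):
    R,t=caseT(p); W=P@R.T+t
    return np.r_[(proj("",W,cs)-us).ravel()*w[0],(proj("",W,cd)-ud).ravel()*w[1]]
for w in((1,1),(1,0)):
    r=least_squares(f,[.45,.3,.1,.3],args=(w,)); print(r.x.round(4),np.degrees(r.x[3]).round(1),r.fun.round(1))
c2=lambda X,Y,z:ray("",(200+X*.3,225+Y*.3),z,cs)
for n,X,Y,z in[("tip",352,450,.007),("gripfar",458,363,.012),("hookA",555,165,.005),("hookB",655,240,.005),("hookC",598,130,.005),("hookD",692,195,.005),
 ("g",525,263,.022),("g",613,343,.022),("g",580,368,.022),("g",497,290,.022),("divFL",22,150,.004),("divFR",145,265,.004),("divBR",310,135,.004),("divBL",182,36,.004),("fintop",237,38,.059),
 ("handL",143,85,.038),("handR",207,135,.038)]: print(n,c2(X,Y,z).round(4))
E
```

```text
[0.4603 0.2854 0.0431 0.9271] 53.1 [ 0.8  0.4 -0.6  0.1 -0.5 -0.8  0.8 -0.8 -0.6  1.1  0.7  0.1 -0.4  0.2
 -1.  -0.5]
[0.4531 0.2724 0.0553 0.9244] 53.0 [ 0.2  0.1 -0.1 -0.2 -0.1  0.1  0.   0.1 -0.  -0.  -0.  -0.  -0.  -0.
 -0.  -0. ]
tip [ 0.3741 -0.1929  0.007 ]
gripfar [ 0.4588 -0.2021  0.012 ]
hookA [ 0.626  -0.1509  0.005 ]
hookB [ 0.6239 -0.2344  0.005 ]
hookC [ 0.6725 -0.1537  0.005 ]
hookD [ 0.6723 -0.2316  0.005 ]
g [ 0.5382 -0.1902  0.022 ]
g [ 0.5316 -0.2626  0.022 ]
g [ 0.5037 -0.2585  0.022 ]
g [ 0.51  -0.19   0.022]
divFL [0.3696 0.1203 0.004 ]
divFR [ 0.3704 -0.0113  0.004 ]
divBR [ 0.5238 -0.0126  0.004 ]
divBL [0.5218 0.1215 0.004 ]
fintop [0.5171 0.0543 0.059 ]
handL [0.4522 0.0825 0.038 ]
handR [0.4545 0.0185 0.038 ]
```

Call:
{"api": "drive_tool", "payload": {"commands": [[[8.5, 4, -3.6, 1.8, 10], [8.5, 4, -3.6, 1.8, 10], [8.5, 4, -3.6, 1.8, 10], [8.5, 4, -3.6, 1.8, 10], [8.5, 4, -3.6, 1.8, 10], [8.5, 4, -3.6, 1.8, 10], [8.5, 4, -3.6, 1.2, 9.3], [8.5, 0, 0, 0, 0]]], "force": 60}}

```text
clock: 1.15
tool_pos: [0.4435, 0.2988, 0.351]
tool_rot: [-0.312, 0.634, 0.311, 0.635]
ft_force: [-0.3, -0.3, 0.2]
width: 0.085
```

Run:
```python
from h import *
import pickle
c=cam("wrist"); snap("wrist","w1"); pickle.dump(c,open("w1.pkl","wb"))
s=manip.read_state(); print(s["clock"],s["tool_pos"],s["tool_rot"],s["qpos"].round(2),(-c[1].T@c[2]).round(3))
cv2.imwrite("pics/w1b.png",cv2.resize(cv2.imread("pics/w1.png"),(800,600),interpolation=cv2.INTER_CUBIC))
```

```text
1.2 [0.44193531 0.2999895  0.35054296] [-0.31169419  0.63467485  0.31201911  0.63456965] [ 0.48  0.3   0.27  1.55  0.   -0.44] [0.402 0.244 0.493]
```

View pics/w1b.png

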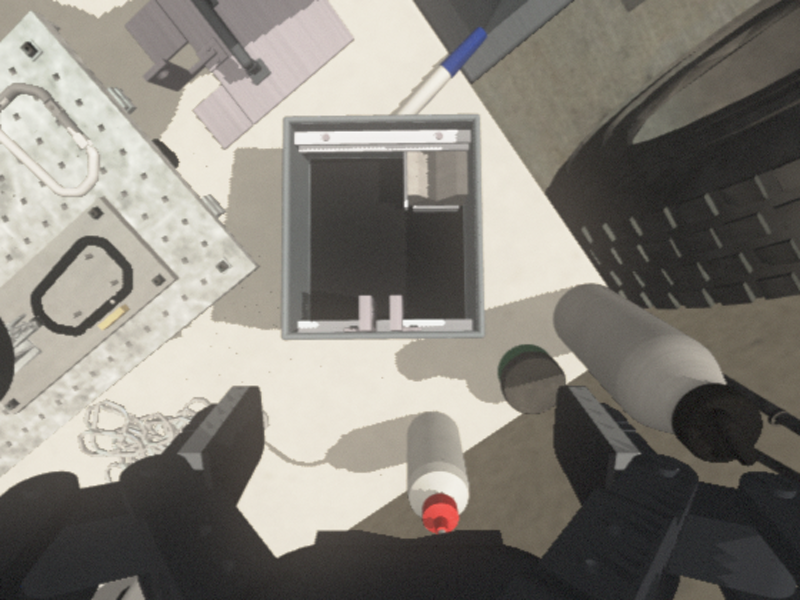

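Run:
```python
from h import *
import pickle
from scipy.optimize import least_squares
P=np.array([[83,73,77],[83,-73,77],[-83,-73,77],[-83,73,77]])/1e3
us=np.array([[20,82],[380,55],[404,416],[18,452]])/6+[155,150]
ud=(np.array([[600,15],[757,72],[632,238],[470,178]])-[455,0])/4+[198,155]
Pw=np.r_[P,np.array([[56,-14.5,103],[56,14.5,103],[80,-14.5,103],[80,14.5,103]])/1e3]
uw=np.array([[483,338],[282,338],[284,117],[480,116],[359,296],[402,296],[359,331],[402,331]])*.7
cs,cd=cam("scene"),cam("side"); cw=pickle.load(open("w1.pkl","rb"))
def f(p,w):
    R,t=caseT(p)
    return np.r_[(proj("",P@R.T+t,cs)-us).ravel()*w[0],(proj("",P@R.T+t,cd)-ud).ravel()*w[1],(proj("",Pw@R.T+t,cw)-uw).ravel()*w[2]]
for w in((0,0,1),(1,0,1),(1,1,1),(0.3,.3,1)):
    r=least_squares(f,[.45,.3,.1,.9],args=(w,)); print(r.x.round(4),np.degrees(r.x[3]).round(2),r.fun.round(1))
```

```text
[0.4578 0.2844 0.0539 0.917 ] 52.54 [-0.  -0.  -0.  -0.  -0.  -0.  -0.  -0.  -0.  -0.  -0.  -0.  -0.  -0.
 -0.  -0.  -0.1 -1.1  0.1 -0.4  0.9 -0.4 -0.4 -0.5 -0.   0.5 -0.2  0.3
 -0.1  0.8 -0.1  0.6]
[0.4586 0.2847 0.0492 0.9184] 52.62 [ 0.  -1.3 -1.  -1.3 -1.5 -1.8 -0.5 -2.2 -0.  -0.   0.  -0.  -0.  -0.
 -0.  -0.  -1.1 -2.   1.  -1.2  1.5  0.8 -1.6  0.5  0.1 -0.  -0.6 -0.2
  0.  -0.1 -0.4 -0.3]
[0.4591 0.285  0.0472 0.9198] 52.7 [ 0.3 -0.7 -0.9 -0.8 -1.3 -1.4 -0.2 -1.7 -0.8 -0.1  0.3 -1.  -1.3 -0.9
 -1.7 -1.8 -1.6 -2.3  1.3 -1.3  1.6  1.6 -2.2  1.1  0.  -0.  -0.8 -0.2
  0.  -0.2 -0.6 -0.5]
[0.4581 0.2845 0.0525 0.9174] 52.56 [-0.1 -0.7 -0.4 -0.7 -0.6 -0.8 -0.3 -0.9 -0.4 -0.5 -0.  -0.8 -0.6 -0.8
 -0.7 -1.  -0.4 -1.3  0.4 -0.6  1.1  0.  -0.8 -0.2 -0.   0.4 -0.3  0.2
 -0.1  0.5 -0.2  0.4]
```

Call:
{"api": "drive_tool", "payload": {"commands": [[[8.5, 1, -6, 0, 5], [8.5, 1, -6, 0, 5], [8.5, 1, -6, 0, 5], [8.5, 1, -6, -1, 5], [8.5, 2, -6, -2, 5], [8.5, 3, -5, -2, 5], [8.5, 4, -4, -2, 7], [8.5, 5, -3, -2, 0]]]}}

```text
clock: 2.2
tool_pos: [0.6201, -0.1156, 0.2612]
tool_rot: [-0.498, 0.502, 0.498, 0.502]
ft_force: [0.7, 0.4, 0.8]
width: 0.0849
```

Run:
```python
from h import *
import pickle
c=cam("wrist"); snap("wrist","w2"); pickle.dump(c,open("w2.pkl","wb"))
s=manip.read_state(); print(s["clock"],s["tool_pos"],s["qpos"].round(2),(-c[1].T@c[2]).round(3))
cv2.imwrite("pics/w2b.png",cv2.resize(cv2.imread("pics/w2.png"),(800,600),interpolation=cv2.INTER_CUBIC))
```

```text
2.25 [ 0.62426448 -0.11898369  0.25297407] [-0.29  0.51  0.35  1.41 -0.   -1.85] [ 0.62  -0.185  0.404]
```

View pics/w2b.png

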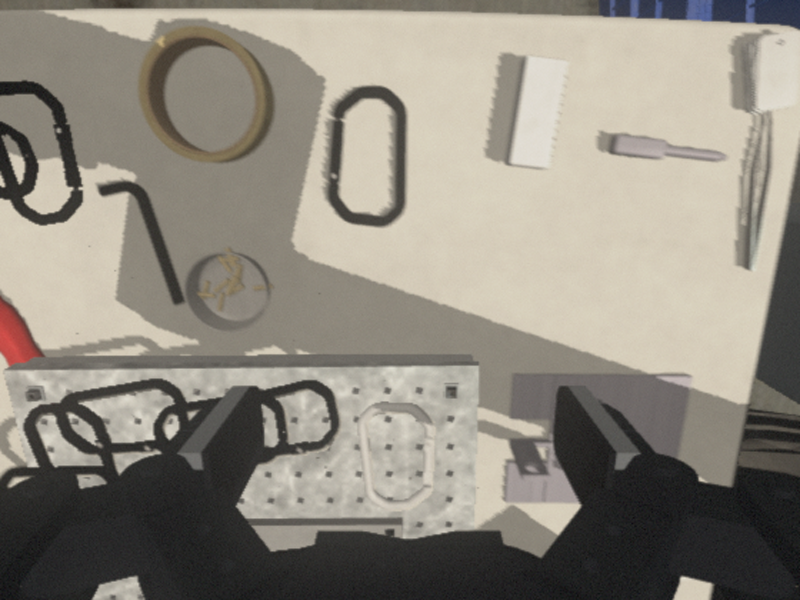

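Run:
```python
from h import *
import pickle
c=pickle.load(open("w2.pkl","rb"))
q=lambda X,Y,z:ray("",(X*.7,Y*.7),z,c)[:2]
for n,X,Y,z in[("rod a",400,118,.007),("rod b",400,198,.007),("top",367,87,.006),("bot",367,226,.006),("gate",336,156,.006),
 ("g",524,55,.022),("g",569,60,.022),("g",549,169,.022),("g",507,163,.022),("gripL",612,145,.009),("shoulder",665,150,.008),("tip",727,156,.007),("fin",521,440,.055),("fin",543,474,.055),("div",690,374,.004),("dish",229,290,0),("tape",206,92,.02)]: print(n,q(X,Y,z).round(4))
```

```text
rod a [ 0.6261 -0.2218]
rod b [ 0.6269 -0.1627]
top [ 0.6505 -0.2437]
bot [ 0.6536 -0.1409]
gate [ 0.6759 -0.1948]
g [ 0.5382 -0.2612]
g [ 0.5062 -0.2577]
g [ 0.5152 -0.1838]
g [ 0.5467 -0.1883]
gripL [ 0.4648 -0.201 ]
shoulder [ 0.4235 -0.197 ]
tip [ 0.3747 -0.1923]
fin [0.5321 0.0238]
fin [0.5125 0.0551]
div [ 0.3745 -0.0096]
dish [ 0.7722 -0.0876]
tape [ 0.7655 -0.2392]
```

Call:
{"api": "drive_tool", "payload": {"commands": [[[3, 0.2, -4, -4.5, 0], [3, 0.2, -3.2, -5, 0], [3, 0, 0, -6, 0], [3, 0, 0, -5, 0], [3, 0, 0, -2.5, 0], [3, 0, 0, 0, 0], [3, 0, 0, 0, 0]]]}}

```text
clock: 3.12
tool_pos: [0.6245, -0.1867, 0.0332]
tool_rot: [-0.499, 0.501, 0.498, 0.502]
ft_force: [0.0, -0.1, 1.0]
width: 0.0302
```

Call:
{"api": "drive_tool", "payload": {"commands": [[[3, 0.2, -0.4, -2, 0], [3, 0, 0, -0.9, 0], [3, 0, 0, 0, 0], [0, 0, 0, 0, 0], [0, 0, 0, 0, 0], [0, 0, 0, 0, 0], [0, 0, 0, 3, 0], [0, 0, 0, 5, 0]]]}}

```text
clock: 4.12
tool_pos: [0.6237, -0.1907, 0.0815]
tool_rot: [-0.496, 0.503, 0.5, 0.501]
ft_force: [0.2, -0.2, -0.0]
width: 0.0066
```

Call:
{"api": "drive_tool", "payload": {"commands": [[[0, -5, 2, 3, -4], [0, -5, 4, 3, -5], [0, -4.6, 4, 3, -5], [0, -3, 5, 3, -5], [0, -2, 5.5, 0, -5], [0, 0, 5.9, 0, -5], [0, 0, 5.9, 0, -5], [0, 0, 5.9, 0, -3.4]]]}}

```text
clock: 5.12
tool_pos: [0.4404, 0.1822, 0.1961]
tool_rot: [-0.31, 0.635, 0.31, 0.636]
ft_force: [1.0, 0.7, -0.5]
width: 0.0064
```

Call:
{"api": "drive_tool", "payload": {"commands": [[[0, 0, 5.9, -1, 0], [0, 0, 0, 0, 0], [0, 0, 0, 0, 0]]]}}

```text
clock: 5.5
tool_pos: [0.4402, 0.239, 0.1855]
tool_rot: [-0.311, 0.635, 0.311, 0.635]
ft_force: [-0.3, -0.5, -1.1]
width: 0.0067
```

Call:
{"api": "drive_tool", "payload": {"commands": [[[0, -1.3, 1.2, -1, 0], [0, 0, 0, -4, 0], [0, 0, 0, -1.5, 0], [0, 0, 0, 0, 0], [0, 0.6, 0.8, -1, 0], [0, 0.6, 0.8, -1.5, 0], [0, 0, 0, 0, 0]]]}}

```text
clock: 6.38
tool_pos: [0.4396, 0.2677, 0.0944]
tool_rot: [-0.311, 0.635, 0.311, 0.634]
ft_force: [-0.2, -0.5, -1.7]
width: 0.0066
```

Position on target; lower toward the floor, watch the force.

Call:
{"api": "drive_tool", "payload": {"commands": [[[0, 0, 0, -1.2, 0], [0, 0, 0, -1.2, 0], [0, 0, 0, -0.8, 0], [0, 0, 0, 0, 0]]], "force": 25}}

```text
clock: 6.88
tool_pos: [0.439, 0.2669, 0.0634]
tool_rot: [-0.311, 0.635, 0.311, 0.635]
ft_force: [-3.1, -1.3, 6.4]
width: 0.0064
```

Call:
{"api": "drive_tool", "payload": {"commands": [[[1.8, 0, 0, 0, 0], [1.8, 0, 0, 0, 0], [1.8, -0.3, -0.4, 3, 0], [1.8, -0.3, -0.4, 4, 0], [1.8, -0.5, -0.5, 5, 0], [2.5, -1, -1, 5, 0], [2.5, -1, -2, 4, 0], [2.5, 0, 0, 0, 0]]]}}

```text
clock: 7.88
tool_pos: [0.4101, 0.2243, 0.2771]
tool_rot: [-0.311, 0.633, 0.31, 0.638]
ft_force: [0.6, -0.6, -1.0]
width: 0.0249
```

Run:
```python
from h import *
import pickle
c=cam("wrist"); snap("wrist","w3"); pickle.dump(c,open("w3.pkl","wb"))
s=manip.read_state(); print(s["clock"],s["tool_pos"],s["ft_force"].round(1))
b=proj("",[caseT((.458,.2845,.051,.918))[0]@[0,0,.04]+[.458,.2845,.051]],c)[0]; print(b)
im=cv2.imread("pics/w3.png"); x,y=int(b[0]),int(b[1]); x0,y0=max(0,x-130),max(0,y-110)
cr=im[y0:y0+220,x0:x0+260]; print(x0,y0,cr.shape); cv2.imwrite("pics/w3b.png",cv2.resize(cr,None,fx=2.6,fy=2.6,interpolation=cv2.INTER_CUBIC))
```

```text
7.925 [0.40952544 0.22443138 0.27494327] [ 0.2  0.5 -0.3]
[286.35547376 250.43953009]
156 140 (220, 260, 3)
```

View pics/w3b.png

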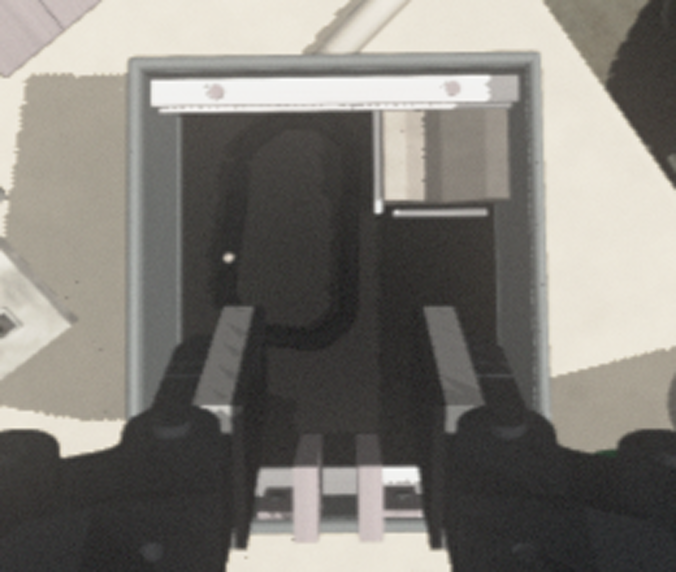

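Run:
```python
from h import *
import pickle
from scipy.optimize import least_squares
P=np.array([[83,73,77],[83,-73,77],[-83,-73,77],[-83,73,77]])/1e3
Pw=np.r_[P,np.array([[56,-14.5,103],[56,14.5,103],[80,-14.5,103],[80,14.5,103]])/1e3]
uw=np.array([[483,338],[282,338],[284,117],[480,116],[359,296],[402,296],[359,331],[402,331]])*.7
c1=pickle.load(open("w1.pkl","rb"));c3=pickle.load(open("w3.pkl","rb"))
u3=np.array([[128,57],[541,52]])/2.6+[156,140]
L3=np.array([[56,-14.5,49],[56,14.5,49],[56,-14.5,103],[56,14.5,103],[80,-14.5,103],[80,14.5,103],[-70,-70,59],[-70,70,59]])/1e3
def f(p):
    R,t=caseT(p)
    return np.r_[(proj("",Pw@R.T+t,c1)-uw).ravel(),1.5*(proj("",P[2:]@R.T+t,c3)-u3).ravel()]
r=least_squares(f,[.45,.3,.05,.9]); print(r.x.round(4),np.degrees(r.x[3]).round(2),r.fun.round(1))
for p in (r.x,(.458,.2845,.051,.918)):
  R,t=caseT(p); print(((proj("",L3@R.T+t,c3)-[156,140])*2.6).round(0).tolist())
```

```text
[0.4573 0.2834 0.0557 0.9216] 52.81 [ 0.3 -1.8 -0.3 -0.5 -0.2 -1.3 -0.8 -2.1 -0.4 -0.1 -0.4 -0.4 -0.3  0.3
 -0.2  0.   1.3  1.8  0.1  1.8]
[[301.0, 439.0], [379.0, 439.0], [293.0, 474.0], [385.0, 473.0], [294.0, 552.0], [386.0, 551.0], [149.0, 105.0], [523.0, 100.0]]
[[302.0, 436.0], [378.0, 435.0], [294.0, 469.0], [384.0, 469.0], [294.0, 546.0], [385.0, 545.0], [153.0, 105.0], [522.0, 102.0]]
```

Call:
{"api": "drive_tool", "payload": {"commands": [[[8.54, 0.7, -3.5, 0, -8.7], [8.54, 0.8, -4.5, -1, -8.7], [8.54, 1, -4.5, -2.5, -8.7], [8.54, 1, -4.5, -4, -8.7], [8.54, 1, 0, -3, -8.7], [8.54, 0, 0, 0, -8.7], [8.54, 0, 0, 0, 0], [8.54, 0, 0, 0, 0]]]}}

```text
clock: 8.93
tool_pos: [0.4534, 0.0545, 0.168]
tool_rot: [-0.001, 0.707, 0.001, 0.707]
ft_force: [0.2, 0.2, -0.1]
width: 0.0855
```

Run:
```python
from h import *
import pickle
c=cam("wrist"); snap("wrist","w4"); pickle.dump(c,open("w4.pkl","wb"))
s=manip.read_state(); print(s["clock"],s["tool_pos"],s["tool_rot"].round(3),s["qd"].round(3))
cv2.imwrite("pics/w4b.png",cv2.resize(cv2.imread("pics/w4.png"),(800,600),interpolation=cv2.INTER_CUBIC))
```

```text
8.975 [0.45359679 0.05456231 0.16839366] [-0.001  0.707  0.001  0.707] [ 0.001 -0.007  0.008  0.004 -0.002  0.008]
```

View pics/w4b.png

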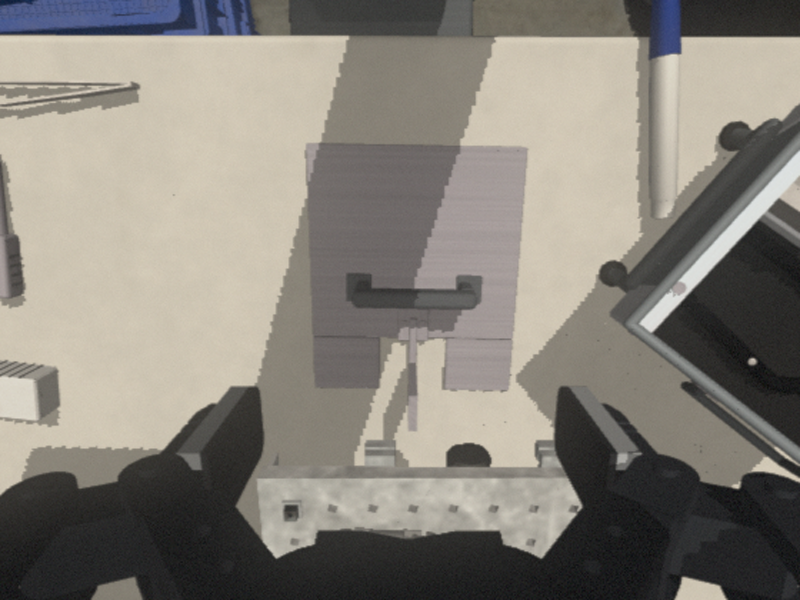

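Run:
```python
from h import *
import pickle
c=pickle.load(open("w4.pkl","rb"))
q=lambda X,Y,z:ray("",(X*.7,Y*.7),z,c)[:2]
for n,X,Y,z in[("FR",306,144,.004),("FL",527,148,.004),("BR",316,389,.004),("BL",509,389,.004),("bar1",354,291,.038),("bar2",481,291,.038),("bar1b",354,307,.031),("bar2b",481,307,.031),("fintop",413,431,.059),("finbot",410,340,.006),
 ("pen",663,215,.01),("pen",665,50,.01),("foot",613,273,.01),("case FRcorner outer rim",627,322,.096)]: print(n,q(X,Y,z).round(4))
R,t=caseT((.458,.2845,.050,.918)); print(R@[-.083,-.073,.077]+t,(proj("",[R@[-.083,-.073,.077]+t],c)/.7))
```

```text
FR [ 0.371  -0.0064]
FL [0.373  0.1244]
BR [ 0.5289 -0.0083]
BL [0.5287 0.1226]
bar1 [0.4521 0.0232]
bar2 [0.452  0.0956]
bar1b [0.4635 0.0222]
bar2b [0.4634 0.0971]
fintop [0.5292 0.057 ]
finbot [0.4929 0.0554]
pen [0.4116 0.2075]
pen [0.3216 0.1959]
foot [0.4472 0.1815]
case FRcorner outer rim [0.4522 0.154 ]
[0.45261923 0.15728049 0.09396866] [[632.12279103 321.55794951]]
```

Call:
{"api": "drive_tool", "payload": {"commands": [[[8.54, 0.5, 0.4, -4, 0], [8.54, 0, 0, -5, 0], [8.54, 0, 0, -4, 0], [8.54, 0, 0, -1.8, 0], [8.54, 0, 0, 0, 0]]], "force": 60}}

```text
clock: 9.6
tool_pos: [0.4573, 0.0585, 0.0196]
tool_rot: [-0.0, 0.708, 0.0, 0.706]
ft_force: [-0.0, -0.1, 0.4]
width: 0.0856
```

Call:
{"api": "drive_tool", "payload": {"commands": [[[6, 0, 0, 0, 0], [6, 0, 0, 0, 0], [6, 0, 0, 0, 0]]]}}

```text
clock: 9.98
tool_pos: [0.4595, 0.0582, 0.0224]
tool_rot: [-0.0, 0.706, 0.0, 0.708]
ft_force: [-2.1, -0.5, 5.3]
width: 0.0695
```

Call:
{"api": "drive_tool", "payload": {"commands": [[[6, 0, 0, 2, 0], [6, 0, 0, 4, 0], [6, -2, 1, 4, 8.8], [6, -2, 1.6, 2, 8.8], [6, -2, 2, 0, 8.8], [6, -2, 2.5, 0, 8.8], [6, -2, 2.5, 0, 8.8], [6, 0, 0, 0, 8.6]]]}}

```text
clock: 10.98
tool_pos: [0.357, 0.1555, 0.1413]
tool_rot: [-0.316, 0.632, 0.316, 0.633]
ft_force: [1.5, -0.9, -3.7]
width: 0.0689
```

Call:
{"api": "drive_tool", "payload": {"commands": [[[6, 0, 0, 0, 0], [6, 0, 0, 0, 0]]]}}

```text
clock: 11.22
tool_pos: [0.359, 0.1542, 0.1411]
tool_rot: [-0.313, 0.634, 0.312, 0.635]
ft_force: [0.3, -0.1, -2.9]
width: 0.0691
```

Call:
{"api": "drive_tool", "payload": {"commands": [[[6, 0, 0, -1.5, 0], [6, 0, 0, -1.2, 0], [6, 0, 0, -1.2, 0], [6, 0, 0, 0, 0]]]}}

```text
clock: 11.72
tool_pos: [0.3579, 0.1532, 0.101]
tool_rot: [-0.313, 0.635, 0.312, 0.633]
ft_force: [-3.0, -5.0, 4.1]
width: 0.069
```

Call:
{"api": "drive_tool", "payload": {"commands": [[[6, 0, 0, -1.2, 0], [6, 0, 0, -1.1, 0], [6, 0, 0, 0, 0]]]}}

```text
clock: 12.1
tool_pos: [0.3574, 0.1525, 0.078]
tool_rot: [-0.314, 0.636, 0.312, 0.633]
ft_force: [-3.6, -6.6, 2.4]
width: 0.069
```

Call:
{"api": "drive_tool", "payload": {"commands": [[[6, 0, 0, 3, 0], [6, 0, 0, 5, 0], [6, 0, 0, 4.7, 0], [6, 1.9, 2.5, 0, 0], [6, 1.9, 2.5, 0, 0], [6, 1.9, 2.5, 0, 0], [6, 1.9, 2.5, 0, 0], [6, 0, 0, 0, 0]]], "force": 100}}

```text
clock: 13.1
tool_pos: [0.436, 0.2561, 0.2052]
tool_rot: [-0.313, 0.633, 0.314, 0.634]
ft_force: [-0.5, -1.0, -3.7]
width: 0.0672
```

Call:
{"api": "drive_tool", "payload": {"commands": [[[6, 0, 0, 0, 0], [6, 0, 0, 0, 0]]]}}

```text
clock: 13.35
tool_pos: [0.4339, 0.2537, 0.2055]
tool_rot: [-0.313, 0.634, 0.313, 0.634]
ft_force: [0.2, -0.3, -3.1]
width: 0.0675
```

Run:
```python
from h import *
import pickle
c=cam("wrist"); im=snap("wrist","w5"); pickle.dump(c,open("w5.pkl","wb"))
s=manip.read_state(); print(s["clock"],s["tool_pos"],s["tool_rot"].round(3),s["ft_force"].round(1))
from scipy.spatial.transform import Rotation as Ro
yv=Ro.from_quat(s["tool_rot"]).as_matrix()[:,1]; yaw=np.arctan2(yv[1],yv[0])-np.pi/2; print("yaw",np.degrees(yaw))
b=cv2.resize(im[:,:,::-1],(800,600),interpolation=cv2.INTER_CUBIC)
bar=s["tool_pos"]+[0,0,.0095]
for th,col in((32,(0,0,255)),(37,(0,255,0)),(42,(255,0,0))):
    R=Ro.from_euler("zy",[yaw,-np.radians(th)]).as_matrix()
    pts=proj("",[bar+R@(np.array(v)/1e3) for v in((-87,66,-27),(-87,-66,-27))],c)/.7
    print(th,pts.round(0).tolist()); cv2.line(b,tuple(pts[0].astype(int).tolist()),tuple(pts[1].astype(int).tolist()),col,1)
cv2.imwrite("pics/w5b.png",b)
```

```text
13.4 [0.43400337 0.25374359 0.20558211] [-0.313  0.634  0.313  0.634] [ 0.6 -0.5 -2.8]
yaw 52.54555905925105
32 [[511.0, 170.0], [152.0, 137.0]]
37 [[494.0, 180.0], [145.0, 140.0]]
42 [[478.0, 191.0], [138.0, 144.0]]
```

View pics/w5b.png

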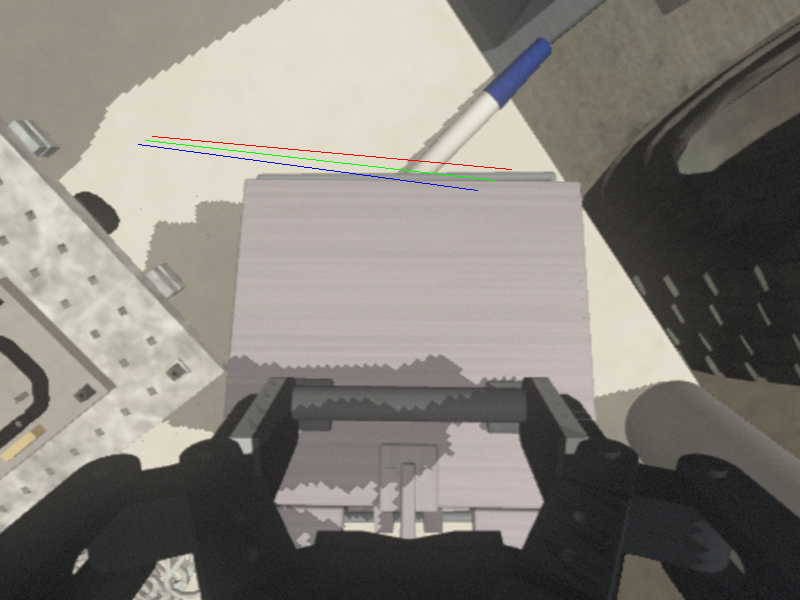

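Run:
```python
from h import *
import pickle
from scipy.spatial.transform import Rotation as Ro
from scipy.optimize import least_squares
c=pickle.load(open("w5.pkl","rb")); pos=np.array([.434,.25374,.20558])
ob=np.array([[581,183],[246,179],[527,386],[291,386]])
def pts(p):
    R=Ro.from_euler("ZYX",[p[2],-p[0],p[4]]).as_matrix()
    bar=pos+[0,0,p[1]]+Ro.from_euler("Z",p[2]).as_matrix()@[0,p[3],0]
    return proj("",[bar+R@(np.array(v)/1e3) for v in((-87,66,-27),(-87,-66,-27),(-5,36,7),(-5,-36,7))],c)/.7
f=lambda p:np.r_[(pts(p)-ob).ravel(), (p[1]-.0095)*3000]
r=least_squares(f,[.64,.0095,.917,0,0]); print(np.degrees(r.x[[0,2,4]]),r.x[[1,3]],r.fun.round(1))
for th in(28,32,37): print(th,pts([np.radians(th),.0095,.917,0,0]).round(0).tolist())
```

```text
[28.10273578 51.62495558  1.03751879] [ 0.00755025 -0.00052426] [ 0.1 -0.1 -0.8  1.5  6.4  3.7 -6.   0.5 -5.8]
28 [[580.0, 181.0], [240.0, 182.0], [537.0, 391.0], [285.0, 391.0]]
32 [[575.0, 193.0], [245.0, 193.0], [536.0, 389.0], [285.0, 390.0]]
37 [[570.0, 208.0], [250.0, 208.0], [536.0, 387.0], [286.0, 388.0]]
```

Call:
{"api": "drive_tool", "payload": {"commands": [[[6, -1.9, -2.5, 0, 0], [6, -1.9, -2.5, 0, 0], [6, -1.9, -2.5, 0, 0], [6, -1.8, -2.3, 0, 0], [6, 0, 0, -4, 0], [6, 0, 0, -4, 0], [6, 0, 0, -2.5, 0], [6, 0, 0, 0, 0]]], "force": 50}}

```text
clock: 14.4
tool_pos: [0.3572, 0.1555, 0.0993]
tool_rot: [-0.313, 0.636, 0.313, 0.633]
ft_force: [0.3, 0.5, -3.0]
width: 0.0675
```

Call:
{"api": "drive_tool", "payload": {"commands": [[[6, 0, 0, -1, 0], [6, 0, 0, -1, 0], [6, 0, 0, -0.8, 0], [6, 0, 0, 0, 0], [6, 0, 0, 0, 0]]]}}

```text
clock: 15.02
tool_pos: [0.3605, 0.1557, 0.0742]
tool_rot: [-0.314, 0.634, 0.312, 0.635]
ft_force: [-6.4, -5.2, 17.0]
width: 0.0674
```

```bash
cat > pitch.py <<'E'
from h import *
from scipy.spatial.transform import Rotation as Ro
c=cam("wrist"); im=snap("wrist","wp").astype(int); s=manip.read_state()
yv=Ro.from_quat(s["tool_rot"]).as_matrix()[:,1]; yaw=np.arctan2(yv[1],yv[0])-np.pi/2
def row(th):
    R=Ro.from_euler("ZY",[yaw,-np.radians(th)]).as_matrix(); return proj("",[s["tool_pos"]+[0,0,.0095]+R@[-.087,0,-.027]],c)[0]
print(s["tool_pos"].round(4),s["ft_force"].round(1),[(t,row(t).round(0).tolist()) for t in(26,30,34,38,42)])
d=cv2.blur((im[:,:,2]-im[:,:,1]).astype(np.float32),(9,3))
for x in(200,240,280,320,360): print(x,[(v,int(d[v,x]),int(im[v,x].sum()//3)) for v in range(90,190,6)])
E
python3 pitch.py
```

```text
[0.3605 0.1557 0.0743] [-6.4 -4.7 16.7] [(26, [287.0, 123.0]), (30, [287.0, 131.0]), (34, [287.0, 139.0]), (38, [287.0, 148.0]), (42, [287.0, 156.0])]
200 [(90, -14, 159), (96, -14, 160), (102, -14, 159), (108, -14, 161), (114, -14, 162), (120, -14, 160), (126, -14, 169), (132, -12, 229), (138, -12, 229), (144, -12, 228), (150, -12, 228), (156, -12, 228), (162, -6, 177), (168, -3, 178), (174, -3, 178), (180, -2, 179), (186, -2, 179)]
240 [(90, -14, 162), (96, -14, 160), (102, -14, 164), (108, -14, 163), (114, -12, 229), (120, -13, 228), (126, -12, 229), (132, -12, 229), (138, -13, 228), (144, -12, 227), (150, -12, 228), (156, -12, 228), (162, -6, 181), (168, -3, 178), (174, -3, 177), (180, -2, 177), (186, -2, 179)]
280 [(90, -12, 139), (96, -13, 232), (102, -12, 227), (108, -12, 228), (114, -12, 229), (120, -13, 229), (126, -12, 227), (132, -12, 229), (138, -12, 228), (144, -12, 230), (150, -12, 228), (156, -12, 229), (162, -7, 184), (168, -2, 181), (174, -2, 181), (180, -2, 179), (186, -2, 180)]
320 [(90, -15, 126), (96, -15, 126), (102, -15, 121), (108, -15, 127), (114, -15, 129), (120, -14, 130), (126, -14, 124), (132, -15, 127), (138, -15, 129), (144, -14, 217), (150, -12, 231), (156, -12, 228), (162, -7, 181), (168, -2, 178), (174, -3, 178), (180, -2, 177), (186, -2, 178)]
360 [(90, -2, 112), (96, -6, 97), (102, -15, 133), (108, -14, 129), (114, -14, 124), (120, -14, 118), (126, -15, 118), (132, -15, 124), (138, -14, 124), (144, -14, 126), (150, -14, 121), (156, -13, 128), (162, -5, 158), (168, -2, 174), (174, -2, 177), (180, -1, 173), (186, -2, 175)]
```

Call:
{"api": "drive_tool", "payload": {"commands": [[[6, 0, 0, 0, 0], [6, 0, 0, 0.5, 0], [6, 0, 0, 1, 0], [6, 0, 0, 2, 0], [6, 0, 0, 2, 0], [6, 0, 0, 0, 0]]], "force": 110}}

```text
clock: 15.82
tool_pos: [0.3612, 0.1571, 0.1289]
tool_rot: [-0.313, 0.632, 0.313, 0.635]
ft_force: [1.7, 0.6, -3.5]
width: 0.067
```

```bash
sed -i 's/^for x.*/for x in(240,280,340): print(x,[v for v in range(60,230) if d[v,x]>-7][:1])/' pitch.py; python3 pitch.py
```

```text
[0.3604 0.1568 0.128 ] [-0.1 -0.1 -3.7] [(26, [288.0, 121.0]), (30, [288.0, 129.0]), (34, [288.0, 138.0]), (38, [288.0, 146.0]), (42, [288.0, 154.0])]
240 [139]
280 [138]
340 [60]
```

Call:
{"api": "drive_tool", "payload": {"commands": [[[6, 0, 0, 2, 0], [6, 0, 0, 3, 0], [6, 0, 0, 2.2, 0], [6, 1.6, 2, 0, 0], [6, 1.9, 2.5, 0, 0], [6, 1.9, 2.5, 0, 0], [6, 1.6, 2, 0, 0], [6, 0.7, 1, 0, 0]]]}}

```text
clock: 16.88
tool_pos: [0.4367, 0.257, 0.1981]
tool_rot: [-0.313, 0.635, 0.314, 0.633]
ft_force: [-0.9, -0.2, -2.4]
width: 0.067
```

Call:
{"api": "drive_tool", "payload": {"commands": [[[6, 0, 0, 0, 0], [6, 0, 0, 0, 0]]]}}

```text
clock: 17.12
tool_pos: [0.4356, 0.2555, 0.1991]
tool_rot: [-0.313, 0.635, 0.313, 0.633]
ft_force: [-0.6, 0.4, -2.8]
width: 0.0669
```

```bash
python3 pitch.py; python3 -c "
import cv2;d=cv2.imread('pics/wp.png').astype(int)
for x in(185,230,380): print(x,[(v,d[v,x].tolist()) for v in range(120,164,4)])"
```

```text
[0.4358 0.2555 0.1994] [ 0.2 -0.3 -3.2] [(26, [287.0, 123.0]), (30, [287.0, 131.0]), (34, [287.0, 140.0]), (38, [287.0, 148.0]), (42, [287.0, 156.0])]
240 [119]
280 [118]
340 [60]
185 [(120, [154, 158, 157]), (124, [128, 132, 133]), (128, [113, 114, 119]), (132, [114, 119, 119]), (136, [120, 125, 123]), (140, [166, 170, 179]), (144, [171, 174, 185]), (148, [167, 169, 179]), (152, [170, 173, 182]), (156, [168, 170, 180]), (160, [166, 170, 180])]
230 [(120, [157, 161, 159]), (124, [119, 123, 124]), (128, [92, 92, 95]), (132, [147, 151, 153]), (136, [231, 233, 235]), (140, [168, 169, 178]), (144, [172, 175, 185]), (148, [166, 168, 179]), (152, [173, 176, 185]), (156, [167, 169, 179]), (160, [169, 171, 181])]
380 [(120, [154, 158, 155]), (124, [110, 113, 113]), (128, [81, 84, 84]), (132, [85, 88, 87]), (136, [86, 91, 91]), (140, [165, 166, 176]), (144, [169, 173, 181]), (148, [164, 167, 176]), (152, [171, 173, 184]), (156, [169, 170, 181]), (160, [170, 172, 181])]
```

Run:
```python
from h import *
c=cam("wrist"); im=cv2.imread("pics/wp.png").astype(int)
for z in(.047,.050,.053):
    R,t=caseT((.458,.2845,z,.918)); print(z,[(k,proj("",[R@np.array(v)+t],c)[0].round(1).tolist()) for k,v in(("FL",(-.083,.073,.077)),("FR",(-.083,-.073,.077)),("in",(-.080,-.03,.077)),("lipback",(-.08,-.03,.059)),("mid",(-.083,-.03,.077)))])
g=im.sum(2)//3
print([(v,int(g[v,225])) for v in range(108,142,1)])
print("row 124",[(x,int(g[123,x])) for x in range(170,200,2)],[(x,int(g[123,x])) for x in range(370,420,2)])
```

```text
0.047 [('FL', [390.6, 119.7]), ('FR', [182.5, 120.0]), ('in', [243.8, 124.1]), ('lipback', [246.7, 132.2]), ('mid', [243.8, 119.9])]
0.05 [('FL', [391.9, 119.7]), ('FR', [181.3, 120.0]), ('in', [243.3, 124.1]), ('lipback', [246.2, 132.3]), ('mid', [243.3, 119.9])]
0.053 [('FL', [393.2, 119.7]), ('FR', [180.0, 120.0]), ('in', [242.7, 124.2]), ('lipback', [245.8, 132.5]), ('mid', [242.8, 119.9])]
[(108, 219), (109, 218), (110, 218), (111, 218), (112, 219), (113, 220), (114, 217), (115, 218), (116, 218), (117, 211), (118, 148), (119, 151), (120, 159), (121, 159), (122, 150), (123, 141), (124, 125), (125, 120), (126, 97), (127, 93), (128, 96), (129, 93), (130, 91), (131, 98), (132, 149), (133, 230), (134, 230), (135, 203), (136, 178), (137, 160), (138, 170), (139, 169), (140, 171), (141, 169)]
row 124 [(170, 220), (172, 220), (174, 218), (176, 198), (178, 145), (180, 161), (182, 151), (184, 145), (186, 144), (188, 143), (190, 141), (192, 144), (194, 142), (196, 144), (198, 144)] [(370, 119), (372, 121), (374, 121), (376, 121), (378, 119), (380, 118), (382, 119), (384, 113), (386, 107), (388, 137), (390, 155), (392, 173), (394, 215), (396, 205), (398, 128), (400, 117), (402, 115), (404, 118), (406, 116), (408, 115), (410, 109), (412, 109), (414, 109), (416, 112), (418, 110)]
```

Call:
{"api": "drive_tool", "payload": {"commands": [[[6, 0.05, 0.1, -1.5, 0], [6, 0, 0, -1.5, 0], [6, 0.2, 0.28, -1, 0], [6, 0.22, 0.28, -1, 0], [6, 0.22, 0.28, -0.9, 0], [6, 0, 0, 0, 0], [6, 0, 0, 0, 0]]]}}

```text
clock: 18.05
tool_pos: [0.4437, 0.2658, 0.1408]
tool_rot: [-0.313, 0.634, 0.313, 0.634]
ft_force: [0.4, 0.6, -3.2]
width: 0.067
```

Call:
{"api": "drive_tool", "payload": {"commands": [[[6, -0.28, -0.37, -0.3, 0], [6, -0.28, -0.37, -0.3, 0], [6, -0.28, -0.37, -0.3, 0], [6, 0, 0, 0, 0], [6, 0, 0, 0, 0]]]}}

```text
clock: 18.68
tool_pos: [0.4362, 0.2553, 0.1325]
tool_rot: [-0.313, 0.633, 0.313, 0.635]
ft_force: [2.0, 4.3, 0.8]
width: 0.067
```

Run:
```python
from h import *
c=cam("wrist"); im=snap("wrist","wq")[:,:,::-1].astype(int); g=im.sum(2)//3
R,t=caseT((.458,.2845,.051,.918))
print([(k,proj("",[R@np.array(v)+t],c)[0].round(1).tolist()) for k,v in(("rim",(-.083,-.03,.077)),("lipback",(-.08,-.03,.059)),("lipedge",(-.07,-.03,.059)))])
for x in(200,240,330):print(x,[(v,int(g[v,x])) for v in range(50,130,3)])
cv2.imwrite("pics/wqb.png",cv2.resize(im[40:200,150:420].astype(np.uint8),(780,462)))
```

```text
[('rim', [228.4, 119.9]), ('lipback', [233.8, 136.5]), ('lipedge', [233.6, 154.3])]
200 [(50, 227), (53, 227), (56, 225), (59, 226), (62, 224), (65, 225), (68, 225), (71, 225), (74, 226), (77, 224), (80, 225), (83, 225), (86, 224), (89, 224), (92, 223), (95, 224), (98, 224), (101, 224), (104, 225), (107, 223), (110, 223), (113, 225), (116, 202), (119, 162), (122, 159), (125, 131), (128, 106)]
240 [(50, 224), (53, 224), (56, 222), (59, 225), (62, 226), (65, 226), (68, 227), (71, 226), (74, 226), (77, 226), (80, 225), (83, 225), (86, 226), (89, 225), (92, 224), (95, 226), (98, 225), (101, 226), (104, 224), (107, 226), (110, 223), (113, 225), (116, 171), (119, 160), (122, 162), (125, 130), (128, 101)]
330 [(50, 223), (53, 223), (56, 223), (59, 196), (62, 215), (65, 157), (68, 148), (71, 174), (74, 203), (77, 218), (80, 228), (83, 231), (86, 232), (89, 228), (92, 219), (95, 198), (98, 157), (101, 221), (104, 223), (107, 224), (110, 225), (113, 224), (116, 156), (119, 166), (122, 159), (125, 124), (128, 96)]
```

View pics/wqb.png

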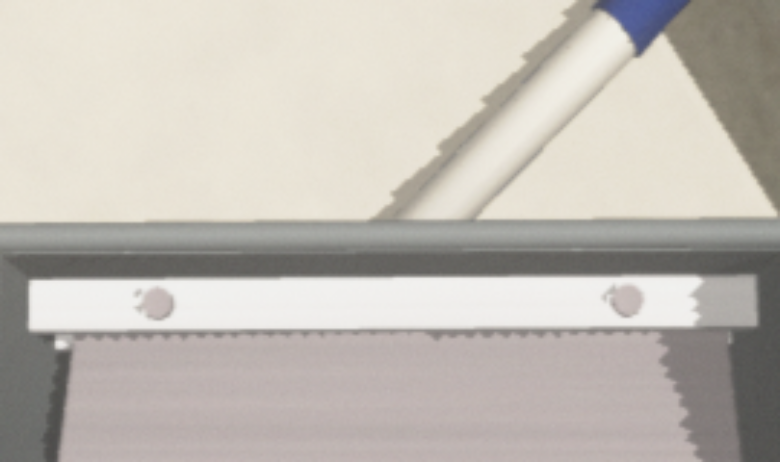

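Call:
{"api": "drive_tool", "payload": {"commands": [[[6, 0.3, 0.12, -0.3, 0], [6, 0.26, 0.32, -0.4, 0], [6, 0.18, 0.24, -0.4, 0], [6, 0.18, 0.24, -0.4, 0], [6, 0.16, 0.2, -0.3, 0], [6, 0, 0, 0, 0]]], "force": 60}}

```text
clock: 19.48
tool_pos: [0.4476, 0.2691, 0.1163]
tool_rot: [-0.312, 0.631, 0.315, 0.636]
ft_force: [-1.1, 10.2, 12.5]
width: 0.067
```

Call:
{"api": "drive_tool", "payload": {"commands": [[[6, -0.1, 0, -0.2, 0], [6, 0, 0, -0.2, 0], [6, 0, 0, 0, 0]]]}}

```text
clock: 19.85
tool_pos: [0.4477, 0.2695, 0.1155]
tool_rot: [-0.312, 0.63, 0.315, 0.638]
ft_force: [-7.5, 9.2, 33.1]
width: 0.067
```

Call:
{"api": "drive_tool", "payload": {"commands": [[[7.6, 0, 0, 0.1, 0], [8.54, 0, 0, 0, 0], [8.54, 0, 0, 0, 0], [8.54, 0, 0, 2, 0], [8.54, 0, 0, 4, 0], [8.54, -1, -1, 4, 0], [8.54, -1.5, -1.5, 2, 0], [8.54, 0, 0, 0, 0]]]}}

```text
clock: 20.85
tool_pos: [0.4199, 0.2403, 0.2316]
tool_rot: [-0.313, 0.634, 0.313, 0.635]
ft_force: [1.1, -0.2, -0.4]
width: 0.0851
```

Run:
```python
from h import *
import pickle
c=cam("wrist"); im=snap("wrist","w6"); pickle.dump(c,open("w6.pkl","wb")); s=manip.read_state(); print(s["clock"],s["tool_pos"],s["ft_force"].round(1))
R,t=caseT((.458,.2845,.051,.918))
pts={"hbar+":(.002,.036,.082),"hbar-":(.002,-.036,.082),"fintop f":(.056,0,.103),"fintop b":(.078,0,.103),"lug":(.056,-.0145,.103),"lug2":(.056,.0145,.103),"lugb":(.08,.0145,.103),"rimBL":(.083,.073,.077),"rimBR":(.083,-.073,.077),"backR":(.078,-.066,.048),"backL":(.078,.066,.048)}
for k,v in pts.items(): print(k,(proj("",[R@np.array(v)+t],c)[0]).round(1).tolist())
cv2.imwrite("pics/w6c.png",im[120:330,150:420,::-1])
```

```text
20.9 [0.41992944 0.2405177  0.23037428] [ 0.4 -0.4 -0.2]
hbar+ [329.7, 255.1]
hbar- [235.5, 255.2]
fintop f [282.3, 334.9]
fintop b [282.3, 367.6]
lug [261.4, 334.9]
lug2 [303.3, 334.8]
lugb [303.4, 370.5]
rimBL [378.6, 361.7]
rimBR [187.0, 361.8]
backR [205.2, 343.8]
backL [361.1, 343.6]
```

Run:
```python
from h import *
import pickle
c=pickle.load(open("w6.pkl","rb")); g=cv2.imread("pics/w6.png").astype(int).sum(2)//3
print([(v,int(g[v,270])) for v in range(225,335,3)])
for r in(255,262): print(r,[(x,int(g[r,x])) for x in range(222,246,2)],[(x,int(g[r,x])) for x in range(320,346,2)])
for r in(325,335,345,355,365): print(r,[int(g[r,x]) for x in range(250,320,2)])
R,t=caseT((.458,.2845,.051,.918))
for k,v in {"bar bottom front z68":(.002,0,.068),"bar top back":(.012,0,.082),"notch":(.041,0,.048),"finfront low":(.056,0,.05),"lugfrontlow":(.056,-.0145,.049)}.items(): print(k,(proj("",[R@np.array(v)+t],c)[0]).round(1).tolist())
```

```text
[(225, 193), (228, 191), (231, 188), (234, 191), (237, 190), (240, 187), (243, 196), (246, 189), (249, 141), (252, 131), (255, 83), (258, 105), (261, 116), (264, 121), (267, 108), (270, 190), (273, 191), (276, 150), (279, 151), (282, 150), (285, 129), (288, 149), (291, 153), (294, 157), (297, 156), (300, 140), (303, 69), (306, 68), (309, 68), (312, 68), (315, 64), (318, 79), (321, 79), (324, 79), (327, 78), (330, 81), (333, 113)]
255 [(222, 130), (224, 129), (226, 124), (228, 130), (230, 128), (232, 98), (234, 91), (236, 91), (238, 82), (240, 76), (242, 77), (244, 75)] [(320, 73), (322, 77), (324, 99), (326, 117), (328, 118), (330, 121), (332, 169), (334, 187), (336, 185), (338, 184), (340, 147), (342, 129), (344, 127)]
262 [(222, 182), (224, 188), (226, 179), (228, 135), (230, 166), (232, 106), (234, 90), (236, 95), (238, 113), (240, 119), (242, 116), (244, 119)] [(320, 116), (322, 114), (324, 115), (326, 110), (328, 115), (330, 120), (332, 175), (334, 194), (336, 195), (338, 193), (340, 194), (342, 148), (344, 132)]
325 [128, 124, 118, 68, 58, 60, 62, 77, 77, 80, 78, 74, 80, 61, 77
[... 229 characters left out ...]
3, 147, 173, 187, 185, 186, 186, 187]
345 [77, 74, 73, 72, 75, 105, 183, 186, 187, 189, 190, 149, 85, 143, 188, 189, 184, 107, 71, 75, 91, 185, 186, 187, 192, 192, 150, 82, 75, 78, 99, 86, 87, 79, 78]
355 [170, 168, 165, 137, 118, 134, 184, 186, 188, 190, 191, 140, 107, 145, 184, 185, 185, 130, 107, 104, 110, 185, 186, 188, 190, 192, 182, 169, 162, 164, 163, 169, 170, 165, 166]
365 [218, 218, 220, 218, 216, 211, 183, 183, 189, 187, 188, 175, 219, 202, 179, 179, 180, 212, 218, 217, 215, 186, 186, 187, 188, 191, 196, 219, 221, 219, 221, 221, 220, 220, 220]
bar bottom front z68 [282.8, 254.4]
bar top back [282.6, 268.3]
notch [283.1, 299.3]
finfront low [283.1, 317.8]
lugfrontlow [266.0, 317.5]
```

Call:
{"api": "drive_tool", "payload": {"commands": [[[4, 0.3, -5.5, 0, -7.3], [4, 0.3, -5.5, 0, -7.3], [4, 0.3, -5.5, 0, -7.3], [4, 0.3, -5.5, 0, -7.3], [4, 0.3, -5.5, -2, -7.3], [4, 0.3, -5.5, -4, -7.3], [4, 0.3, -5.5, -5, -7.3], [4, 0.4, -5.5, -5, -7]]]}}

```text
clock: 21.9
tool_pos: [0.4429, -0.1783, 0.087]
tool_rot: [0.036, 0.707, -0.035, 0.706]
ft_force: [1.9, -0.0, 0.1]
width: 0.0402
```

Call:
{"api": "drive_tool", "payload": {"commands": [[[4, 0, 0, 0, 0], [4, 0, 0, 0, 0]]]}}

```text
clock: 22.15
tool_pos: [0.4427, -0.1764, 0.0887]
tool_rot: [0.035, 0.707, -0.033, 0.705]
ft_force: [-0.5, 0.9, 0.8]
width: 0.0401
```

Call:
{"api": "drive_tool", "payload": {"commands": [[[4, 0.2, -2.3, -3, 0], [4, 0, 0, -3.5, 0], [4, 0, 0, -1, 0], [4, 0, 0, 0, 0]]]}}

```text
clock: 22.65
tool_pos: [0.4455, -0.1991, 0.0152]
tool_rot: [0.034, 0.707, -0.033, 0.706]
ft_force: [0.5, -0.5, 0.8]
width: 0.0402
```

Call:
{"api": "drive_tool", "payload": {"commands": [[[4, 0, 0, -1.2, 0], [4, 0, 0, 0, 0], [0, 0, 0, 0, 0], [0, 0, 0, 0, 0], [0, 0, 0, 0, 0]]], "force": 70}}

```text
clock: 23.28
tool_pos: [0.4459, -0.2003, 0.0035]
tool_rot: [0.034, 0.706, -0.034, 0.707]
ft_force: [-2.0, 1.0, 5.7]
width: 0.0119
```

Call:
{"api": "drive_tool", "payload": {"commands": [[[0, 0, 0, 3, 0], [0, 0, 2, 5, 0], [0, 0, 5, 5, -4], [0, 0, 5.5, 5, -4], [0, 0, 5.5, 1.7, -4], [0, 0, 5.5, 0, -4], [0, 0, 5.5, 0, -4], [0, 0.6, 5.5, 0, -4]]]}}

```text
clock: 24.28
tool_pos: [0.451, 0.132, 0.1862]
tool_rot: [0.181, 0.683, -0.181, 0.684]
ft_force: [1.1, 0.3, -0.9]
width: 0.0118
```

Call:
{"api": "drive_tool", "payload": {"commands": [[[0, 3, 5, 0, -4], [0, 3.5, 4, 0, -3.9], [0, 3.5, 1.7, 0, 0], [0, 0, 0, 0, 0], [0, 0, 0, 0, 0]]]}}

```text
clock: 24.9
tool_pos: [0.5508, 0.2369, 0.1855]
tool_rot: [0.226, 0.67, -0.227, 0.669]
ft_force: [0.3, -0.2, -0.1]
width: 0.0119
```

Call:
{"api": "drive_tool", "payload": {"commands": [[[0, 0.1, 1.5, -1.4, 0], [0, 0, 0, -1.5, 0], [0, 0, 0, 0, 0], [0, 0, 0, 0, 0]]]}}

```text
clock: 25.4
tool_pos: [0.5521, 0.2521, 0.157]
tool_rot: [0.227, 0.67, -0.227, 0.67]
ft_force: [0.6, -0.1, -0.4]
width: 0.0119
```

Run:
```python
from h import *
import pickle
c=cam("wrist"); im=snap("wrist","w7"); pickle.dump(c,open("w7.pkl","wb")); s=manip.read_state(); print(s["clock"],s["tool_pos"].round(4),s["ft_force"].round(1))
R,t=caseT((.458,.2845,.051,.918)); yc=R[:,1]
P={"lugR f":(.056,-.0145,.103),"lugR b":(.08,-.0145,.103),"lugRf in":(.056,-.0065,.103),"lugL f":(.056,.0145,.103),"lugL b":(.08,.0145,.103),"hole R":(.067,-.0145,.092),"rimBR":(.083,-.073,.077),"bin":(.08,-.03,.077)}
for k,v in P.items(): print(k,(proj("",[R@np.array(v)+t],c)[0]).round(1).tolist())
for k,d,w in(("tip",.071,0),("sh",.021,0),("taperstart",.063,0)): print(k,proj("",[s["tool_pos"]+[0,0,.004]+yc*d],c)[0].round(1).tolist())
cv2.imwrite("pics/w7b.png",cv2.resize(im[120:345,140:440,::-1],(800,600),interpolation=cv2.INTER_CUBIC))
```

```text
25.45 [0.5525 0.2522 0.1574] [-0.3 -0.   0.3]
lugR f [246.7, 84.2]
lugR b [310.8, 81.8]
lugRf in [246.0, 60.1]
lugL f [243.9, -7.3]
lugL b [312.5, -16.6]
hole R [285.8, 85.8]
rimBR [330.8, 226.2]
bin [327.3, 127.3]
tip [286.5, 111.1]
sh [286.5, 234.6]
taperstart [286.5, 132.5]
```

View pics/w7b.png

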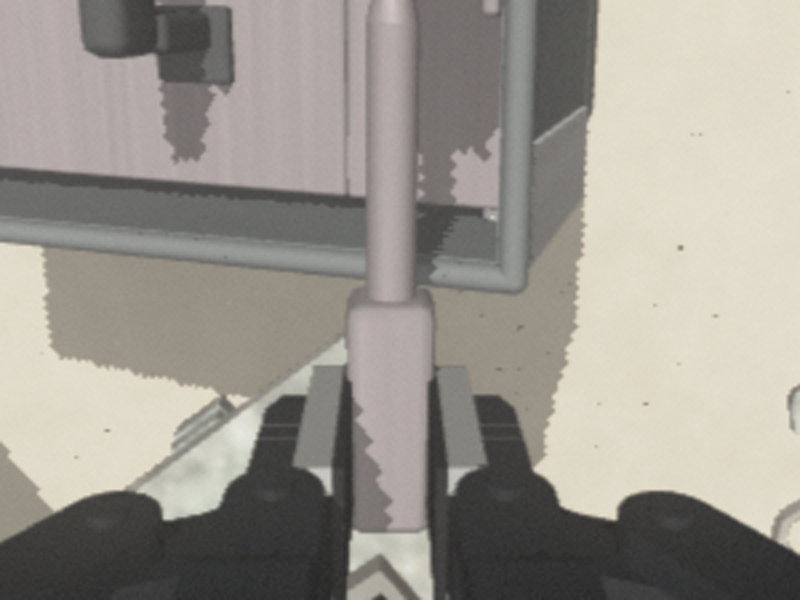

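Run:
```python
import cv2
im=cv2.imread("pics/w7.png").astype(int); g=im.sum(2)//3
for r in(45,66,72,78,84,90,95): print(r,[int(g[r,x]) for x in range(232,330,2)])
for x in(260,286,300): print(x,[(v,int(g[v,x])) for v in range(40,130,3)])
```

```text
45 [169, 169, 170, 172, 169, 174, 170, 168, 169, 169, 172, 173, 171, 170, 168, 169, 169, 170, 176, 174, 171, 172, 174, 174, 176, 171, 169, 169, 170, 169, 172, 170, 168, 168, 168, 165, 166, 153, 92, 88, 89, 89, 79, 89, 85, 85, 86, 85, 83]
66 [171, 171, 171, 168, 172, 172, 168, 173, 174, 174, 174, 178, 175, 176, 176, 177, 175, 176, 173, 174, 176, 174, 176, 176, 175, 174, 174, 175, 176, 176, 174, 175, 175, 176, 176, 175, 175, 175, 176, 125, 91, 92, 87, 88, 89, 87, 84, 84, 84]
72 [173, 173, 174, 136, 119, 116, 111, 159, 175, 173, 173, 175, 173, 175, 173, 172, 172, 174, 172, 172, 170, 173, 170, 176, 172, 171, 172, 174, 172, 171, 171, 170, 171, 172, 173, 170, 170, 170, 170, 124, 90, 91, 88, 89, 88, 89, 90, 87, 91]
78 [168, 170, 167, 167, 169, 169, 169, 168, 170, 170, 169, 172, 170, 171, 168, 169, 171, 171, 169, 170, 171, 169, 170, 169, 171, 170, 167, 170, 169, 169, 169, 170, 172, 169, 169, 167, 169, 171, 168, 112, 91, 92, 89, 89, 89, 90, 89, 88, 87]
84 [173, 171, 175, 172, 172, 160, 171, 169, 171, 170, 168, 167, 171, 171, 172, 169, 171, 167, 170, 166, 168, 165, 165, 165, 164, 164, 164, 162
[... 855 characters left out ...]
172), (124, 171), (127, 170)]
286 [(40, 169), (43, 169), (46, 169), (49, 168), (52, 90), (55, 119), (58, 106), (61, 169), (64, 171), (67, 176), (70, 170), (73, 171), (76, 172), (79, 169), (82, 168), (85, 112), (88, 107), (91, 82), (94, 63), (97, 55), (100, 57), (103, 59), (106, 97), (109, 201), (112, 203), (115, 202), (118, 200), (121, 197), (124, 195), (127, 192)]
300 [(40, 165), (43, 167), (46, 167), (49, 162), (52, 83), (55, 91), (58, 100), (61, 172), (64, 177), (67, 175), (70, 173), (73, 171), (76, 170), (79, 168), (82, 168), (85, 91), (88, 87), (91, 81), (94, 81), (97, 61), (100, 60), (103, 62), (106, 59), (109, 61), (112, 64), (115, 110), (118, 114), (121, 115), (124, 113), (127, 113)]
```

Call:
{"api": "drive_tool", "payload": {"commands": [[[0, 0, 0, -0.1, 0], [0, -0.56, 0.43, 0, 0], [0, -0.56, 0.43, 0, 0], [0, -0.56, 0.43, 0, 0], [0, 0, 0, 0, 0]]]}}

```text
clock: 26.08
tool_pos: [0.5351, 0.2657, 0.1562]
tool_rot: [0.226, 0.67, -0.226, 0.67]
ft_force: [0.4, 0.0, -0.5]
width: 0.0116
```

Call:
{"api": "drive_tool", "payload": {"commands": [[[0, -0.5, 0.38, 0, 0], [0, -0.56, 0.43, 0, 0], [0, -0.56, 0.43, 0, 0], [0, 0, 0, 0, 0]]]}}

```text
clock: 26.58
tool_pos: [0.5189, 0.278, 0.1561]
tool_rot: [0.227, 0.67, -0.227, 0.67]
ft_force: [0.3, -0.2, -0.3]
width: 0.0123
```

Call:
{"api": "drive_tool", "payload": {"commands": [[[0, -0.5, 0.38, 0, 0], [0, -0.5, 0.38, 0, 0], [0, -0.3, 0.23, 0, 0], [0, 0, 0, 0, 0]]]}}

```text
clock: 27.08
tool_pos: [0.5072, 0.287, 0.1562]
tool_rot: [0.227, 0.669, -0.227, 0.67]
ft_force: [2.5, -2.1, -1.3]
width: 0.0119
```

Call:
{"api": "drive_tool", "payload": {"commands": [[[0, -0.1, 0.08, 0, 0], [0, 0, 0, 0, 0]]]}}

```text
clock: 27.32
tool_pos: [0.5071, 0.2871, 0.1563]
tool_rot: [0.227, 0.668, -0.228, 0.671]
ft_force: [4.3, -3.3, -1.1]
width: 0.0119
```

Call:
{"api": "drive_tool", "payload": {"commands": [[[2.4, 0, 0, 0, 0], [2.4, 0, 0, 0, 0], [2.4, 0, 0, 2, 0], [2.4, 0, 0, 4, 0], [2.4, -1.5, -1.5, 3, 0], [2.4, -1.5, -1.5, 0, 0], [2.4, 0, 0, 0, 0]]]}}

```text
clock: 28.2
tool_pos: [0.4746, 0.2582, 0.2468]
tool_rot: [0.227, 0.67, -0.227, 0.67]
ft_force: [0.3, 0.4, 0.4]
width: 0.024
```

Run:
```python
from h import *
c=cam("wrist"); im=snap("wrist","w8"); s=manip.read_state(); print(s["clock"],s["tool_pos"].round(4),s["tool_rot"].round(3),s["ft_force"].round(1))
R,t=caseT((.458,.2845,.051,.918)); P=lambda v:proj("",[R@np.array(v)+t],c)[0]
print("tip",P((.067,.0355,.092)),"L lug out",P((.067,.0145,.103)),"shoulder",P((.067,-.0145,.099)),"grip end",P((.067,-.0545,.099)),"grip edge",P((.060,-.04,.1)),P((.074,-.04,.096)))
g=im.astype(int).sum(2)//3
a=P((.067,.05,.092));b=P((.067,-.07,.095))
n=60
for i in range(n+1):
    y=.05-.12*i/n; p=P((.067,y,.096)); 
    if 0<=p[0]<559 and 0<=p[1]<419: print((round(y*1e3),int(g[int(p[1]+.5),int(p[0]+.5)])),end=" ")
```

```text
28.25 [0.4751 0.2586 0.2463] [ 0.227  0.67  -0.227  0.67 ] [ 0.5  0.1 -0.6]
tip [351.29824396 123.72366034] L lug out [346.67166394 158.48811139] shoulder [345.7207092  201.90327923] grip end [343.07490606 257.93936976] grip edge [333.59130652 237.53146424] [355.01262125 237.99748966]
(50, 116) (48, 130) (46, 171) (44, 175) (42, 174) (40, 173) (38, 172) (36, 173) (34, 171) (32, 163) (30, 176) (28, 178) (26, 174) (24, 167) (22, 171) (20, 168) (18, 170) (16, 173) (14, 169) (12, 176) (10, 178) (8, 175) (6, 171) (4, 128) (2, 123) (0, 145) (-2, 178) (-4, 179) (-6, 139) (-8, 103) (-10, 181) (-12, 179) (-14, 177) (-16, 172) (-18, 114) (-20, 140) (-22, 173) (-24, 174) (-26, 171) (-28, 169) (-30, 171) (-32, 173) (-34, 173) (-36, 172) (-38, 174) (-40, 173) (-42, 170) (-44, 170) (-46, 170) (-48, 168) (-50, 170) (-52, 167) (-54, 77) (-56, 77) (-58, 71) (-60, 115) (-62, 142) (-64, 140) (-66, 68) (-68, 56) (-70, 60)
```

Call:
{"api": "drive_tool", "payload": {"commands": [[[5.5, 0, -5, 0, 10.2], [5.5, 0, -5.5, 0, 10.2], [5.5, 0, -5.5, 0, 10.2], [5.5, 0, -5.5, 0, 10.2], [5.5, 0, -5.5, 0, 10.2], [5.5, 1, -5.5, 0, 10.2], [5.5, 1, -5.5, -2, 10.2], [5.5, 1, -5, -4, 10.2]]]}}

```text
clock: 29.25
tool_pos: [0.5078, -0.1577, 0.1882]
tool_rot: [-0.253, 0.659, 0.251, 0.662]
ft_force: [-0.2, 0.5, -0.3]
width: 0.0547
```

Call:
{"api": "drive_tool", "payload": {"commands": [[[5.5, 1, -3, -4, 10.2], [5.5, 1, -2.1, -4, 10.2], [5.5, 0, 0, -1, 10.2], [5.5, 0, 0, 0, 9.2], [5.5, 0, 0, 0, 0], [5.5, 0, 0, 0, 0]]]}}

```text
clock: 30.0
tool_pos: [0.5258, -0.2061, 0.0977]
tool_rot: [-0.46, 0.537, 0.46, 0.537]
ft_force: [0.2, -0.0, -0.1]
width: 0.055
```

Run:
```python
from h import *
from scipy.spatial.transform import Rotation as Ro
c=cam("wrist"); im=snap("wrist","w9"); s=manip.read_state(); y=Ro.from_quat(s["tool_rot"]).as_matrix()[:,1]
print(s["clock"],s["tool_pos"].round(4),np.degrees(np.arctan2(y[1],y[0])).round(1))
m=((im.min(2)>195)).astype(np.uint8)
print("gauge center px pred",proj("",[[.5265,-.2227,.022]],c)[0])
g=im.astype(int).sum(2)//3; p=proj("",[[.5265,-.2227,.022]],c)[0].astype(int)
# top face detection by colour: bench is yellowish (R-B large), gauge neutral
d=(im[:,:,0].astype(int)-im[:,:,2]); mk=((d<8)&(g>120)).astype(np.uint8)
n,l,st,ce=cv2.connectedComponentsWithStats(mk)
for i in range(1,n):
    if st[i,4]>800:
        r=cv2.minAreaRect(np.argwhere(l==i)[:,::-1].astype(np.float32)); b=cv2.boxPoints(r)
        print(st[i].tolist(),ce[i].round(0),[ray("",q,.022,c)[:2].round(4).tolist() for q in b])
```

```text
30.05 [ 0.5258 -0.2062  0.0979] 171.2
gauge center px pred [281.9088742  202.62155561]
[523, 120, 37, 40, 934] [542. 142.] [[0.3731, -0.2512], [0.3514, -0.2478], [0.3501, -0.2237], [0.3724, -0.2272]]
```

Run:
```python
from h import *
im=cv2.imread("pics/w9.png"); c=cam("wrist")
for r in(150,200,250): print(r,[(x,im[r,x].tolist()) for x in range(216,356,5)])
print([(v,im[v,282].tolist()) for v in range(90,330,8)])
```

```text
150 [(216, [163, 180, 188]), (221, [165, 182, 189]), (226, [165, 181, 189]), (231, [161, 180, 187]), (236, [164, 180, 188]), (241, [109, 121, 126]), (246, [109, 117, 123]), (251, [106, 117, 123]), (256, [107, 120, 123]), (261, [164, 176, 182]), (266, [175, 186, 193]), (271, [174, 185, 193]), (276, [177, 188, 195]), (281, [177, 189, 196]), (286, [178, 190, 196]), (291, [175, 187, 192]), (296, [174, 186, 193]), (301, [180, 190, 197]), (306, [185, 197, 196]), (311, [165, 180, 189]), (316, [165, 182, 190]), (321, [166, 184, 191]), (326, [165, 183, 190]), (331, [163, 181, 189]), (336, [165, 181, 190]), (341, [166, 183, 191]), (346, [164, 181, 189]), (351, [167, 182, 191])]
200 [(216, [106, 117, 122]), (221, [107, 118, 124]), (226, [162, 178, 185]), (231, [163, 180, 186]), (236, [162, 178, 187]), (241, [163, 179, 188]), (246, [109, 118, 125]), (251, [109, 120, 125]), (256, [110, 121, 124]), (261, [109, 120, 125]), (266, [169, 180, 188]), (271, [172, 183, 191]), (276, [174, 185, 192]), (281, [172, 184, 190]), (286, [173, 184, 192]), (291, [173, 184, 191]), (296, [174, 185, 192]), (301, [173
[... 949 characters left out ...]
45]), (98, [159, 175, 182]), (106, [164, 180, 188]), (114, [161, 178, 185]), (122, [163, 179, 187]), (130, [160, 176, 183]), (138, [108, 118, 122]), (146, [173, 184, 191]), (154, [175, 187, 192]), (162, [176, 186, 193]), (170, [176, 189, 194]), (178, [175, 185, 191]), (186, [178, 189, 196]), (194, [171, 182, 189]), (202, [173, 185, 193]), (210, [168, 180, 186]), (218, [170, 182, 188]), (226, [175, 187, 193]), (234, [174, 186, 192]), (242, [174, 184, 191]), (250, [173, 186, 192]), (258, [165, 182, 190]), (266, [164, 180, 188]), (274, [165, 182, 190]), (282, [166, 182, 190]), (290, [165, 182, 191]), (298, [165, 181, 189]), (306, [165, 181, 189]), (314, [164, 181, 190]), (322, [163, 180, 188])]
```

Call:
{"api": "drive_tool", "payload": {"commands": [[[5.5, -0.13, -1.9, -3, 2.3], [5.5, 0, 0, -4, 0], [5.5, 0, 0, -1.2, 0], [5.5, 0, 0, 0, 0], [5.5, 0, 0, -0.6, 0], [0, 0, 0, 0, 0], [0, 0, 0, 0, 0], [0, 0, 0, 0, 0]]], "force": 40}}

```text
clock: 31.05
tool_pos: [0.5249, -0.2257, 0.0109]
tool_rot: [-0.472, 0.527, 0.471, 0.527]
ft_force: [-0.8, -0.2, 4.7]
width: 0.0287
```

Call:
{"api": "drive_tool", "payload": {"commands": [[[0, 0, 0, 3, 0], [0, -2, 1, 5, 6], [0, -3, 4, 5, 7], [0, -3, 5, 3, 8], [0, -2.3, 5.5, 0, 8], [0, 0, 5.8, 0, 8], [0, 0, 5.8, 0, 8], [0, 0, 5.8, 0, 8]]], "force": 40}}

```text
clock: 32.05
tool_pos: [0.4255, 0.0984, 0.1628]
tool_rot: [0.658, -0.26, -0.657, -0.26]
ft_force: [1.9, 0.6, -1.4]
width: 0.0289
```

Call:
{"api": "drive_tool", "payload": {"commands": [[[0, 0, 5.8, 0, 6], [0, 0, 5, 0, 0], [0, 0, 2.5, 0, 0], [0, 0, 0, 0, 0], [0, 0, 0, 0, 0]]]}}

```text
clock: 32.67
tool_pos: [0.4256, 0.2289, 0.1624]
tool_rot: [-0.669, 0.227, 0.67, 0.227]
ft_force: [-0.4, 0.1, -1.6]
width: 0.0288
```

Call:
{"api": "drive_tool", "payload": {"commands": [[[0, -0.4, 0.8, -2, 0], [0, 0, 0, -2.5, 0], [0, 0, 0, -1.2, 0], [0, 0, 0, 0, 0], [0, 0, 0, 0, 0]]], "force": 25}}

```text
clock: 33.3
tool_pos: [0.4227, 0.2376, 0.1064]
tool_rot: [0.67, -0.227, -0.669, -0.227]
ft_force: [-0.0, 0.0, -1.1]
width: 0.0287
```

Call:
{"api": "drive_tool", "payload": {"commands": [[[0, -0.05, -0.1, -0.4, 0], [0, 0, 0, -0.3, 0], [0, 0, 0, 0, 0]]]}}

```text
clock: 33.67
tool_pos: [0.4213, 0.2367, 0.0985]
tool_rot: [-0.67, 0.227, 0.67, 0.227]
ft_force: [0.2, -0.1, -1.4]
width: 0.0289
```

Call:
{"api": "drive_tool", "payload": {"commands": [[[0, 0, 0, -0.2, 0], [0, 0, 0, 0, 0]]]}}

```text
clock: 33.92
tool_pos: [0.4213, 0.2367, 0.0965]
tool_rot: [-0.67, 0.227, 0.67, 0.227]
ft_force: [-0.9, 0.7, -0.2]
width: 0.0286
```

Call:
{"api": "drive_tool", "payload": {"commands": [[[0, 0, 0, -0.15, 0], [0, 0, 0, 0, 0]]]}}

```text
clock: 34.17
tool_pos: [0.4217, 0.2368, 0.0956]
tool_rot: [0.67, -0.227, -0.67, -0.227]
ft_force: [-0.8, -0.2, 3.8]
width: 0.0291
```

Call:
{"api": "drive_tool", "payload": {"commands": [[[3.2, 0, 0, 0, 0], [3.5, 0, 0, 0, 0], [3.8, 0, 0, 0.2, 0], [3.8, 0, 0, 0.5, 0], [3.8, 0, 0, 0.8, 0], [3.8, 0, 0, 2, 0], [3.8, 0, 0, 4, 0], [3.8, 0, 0, 0, 0]]]}}

```text
clock: 35.17
tool_pos: [0.4241, 0.2378, 0.1738]
tool_rot: [0.672, -0.225, -0.668, -0.229]
ft_force: [0.0, 0.2, -0.2]
width: 0.0383
```

Call:
{"api": "drive_tool", "payload": {"commands": [[[3.8, -0.5, -3, 4, 0], [3.8, -1, -5, 3, 0], [3.8, -1, -5, 0, 0], [3.8, 0, -3, 0, 0], [3.8, 0, 0, 0, 0]]]}}

```text
clock: 35.8
tool_pos: [0.3962, 0.0753, 0.24]
tool_rot: [-0.669, 0.228, 0.669, 0.228]
ft_force: [-0.3, 0.5, 0.3]
width: 0.038
```

Run:
```python
from h import *
s=manip.read_state(); print(s["clock"],s["tool_pos"].round(4),s["ft_force"].round(1))
R,t=caseT((.458,.2845,.051,.918))
for n in("scene","side"):
    im=snap(n,n+"9"); c=cam(n)
    print(n,"plate pts",[(k,proj("",[R@np.array(v)/1+t],c)[0].round(0).tolist()) for k,v in(("mid-45",(-.045,0,.07)),("endL",(-.045,.037,.07)),("endR",(-.045,-.037,.07)))])
a=cv2.imread("pics/scene9.png")[150:250,150:240];b=cv2.imread("pics/side9.png")[155:245,198:288]
C=np.hstack([cv2.resize(a,(400,440),interpolation=cv2.INTER_CUBIC),cv2.resize(b,(400,440),interpolation=cv2.INTER_CUBIC)]); cv2.imwrite("pics/fin.png",C)
```

```text
35.8 [0.3962 0.0753 0.24  ] [-0.3  0.5  0.3]
scene plate pts [('mid-45', [189.0, 207.0]), ('endL', [173.0, 208.0]), ('endR', [205.0, 205.0])]
side plate pts [('mid-45', [228.0, 196.0]), ('endL', [218.0, 193.0]), ('endR', [239.0, 200.0])]
```

Run:
```python
from h import *
R,t=caseT((.458,.2845,.051,.918))
for n in("scene","side"):
    c=cam(n); a=cv2.imread(f"pics/{n}9.png").astype(int)
    for z in (.070,):
        for y in(-.045,-.03,-.01,.01,.03,.045):
            print(n,y,[ (lambda p:"%d/%d"%(a[p[1],p[0]].sum()//3,a[p[1],p[0],2]-a[p[1],p[0],0]))(proj("",[R@np.array([x/1e3,y,z])+t],c)[0].round().astype(int)) for x in range(-80,20,7)])
```

```text
scene -0.045 ['197/14', '117/13', '118/14', '121/13', '121/14', '175/16', '176/16', '49/7', '48/9', '48/8', '52/3', '49/4', '46/6', '55/5', '65/3']
scene -0.03 ['178/9', '109/16', '96/13', '212/20', '209/19', '210/19', '210/20', '165/12', '169/14', '142/13', '118/11', '150/11', '59/5', '110/5', '176/16']
scene -0.01 ['180/8', '114/13', '83/13', '210/20', '208/20', '208/19', '207/20', '168/13', '169/16', '176/15', '115/11', '174/15', '58/6', '110/6', '170/13']
scene 0.01 ['222/11', '118/13', '85/15', '209/21', '207/20', '204/22', '208/20', '168/14', '168/14', '174/14', '115/10', '117/11', '58/6', '107/3', '172/16']
scene 0.03 ['219/11', '116/16', '106/17', '210/21', '209/21', '208/19', '212/18', '170/16', '172/15', '147/15', '95/6', '57/7', '62/8', '107/7', '172/14']
scene 0.045 ['165/9', '112/12', '116/12', '116/12', '119/10', '178/16', '113/12', '115/14', '177/15', '120/12', '114/10', '118/15', '175/14', '117/11', '118/11']
side -0.045 ['143/9', '99/12', '94/12', '103/14', '100/13', '102/14', '136/15', '159/17', '159/16', '145/15', '64/5', '42/2', '110/11', '155/17', '159/17']
side -0.03 ['120/5', '101/10', '70/10', '205/29', '220/24', '214/28', '218/25', '187/23', '160/17', '153/17', '106/11', '152/16', '75/8', '53/3', '110/11']
side -0.01 ['139/7', '110/9', '76/11', '195/27', '218/24', '217/23', '217/24', '180/23', '159/17', '151/17', '101/12', '148/15', '70/5', '65/4', '123/12']
side 0.01 ['137/7', '81/9', '69/10', '188/26', '219/24', '215/26', '216/25', '187/22', '160/18', '152/17', '77/7', '71/6', '48/4', '70/3', '124/12']
side 0.03 ['135/8', '122/11', '112/15', '192/26', '218/26', '220/24', '220/25', '164/20', '122/13', '145/15', '135/15', '118/13', '54/3', '67/3', '113/10']
side 0.045 ['115/4', '100/7', '75/5', '78/6', '71/5', '92/10', '80/7', '79/7', '79/6', '74/5', '76/6', '77/7', '80/7', '71/3', '73/5']
```

Run:
```python
from h import *
a=cv2.imread("pics/side0.png").astype(int);b=cv2.imread("pics/side9.png").astype(int); D=abs(a-b).max(2)
for k,P in(("pen",(.366,.2,.01)),("tape",(.7655,-.239,.02)),("dish",(.772,-.088,.01)),("tweezers",(.36,-.19-.06,.005))):
    u,v=proj("side",[P])[0].astype(int); print(k,(u,v),D[v-12:v+12,u-15:u+15].mean().round(1))
s=manip.read_state(); print(s["clock"],s["ft_force"].round(1),abs(s["qd"]).max().round(3)); print(manip.sign_off())
```

```text
pen (np.int64(211), np.int64(230)) 3.2
tape (np.int64(383), np.int64(335)) 3.0
dish (np.int64(372), np.int64(292)) 30.2
tweezers (np.int64(197), np.int64(351)) 3.5
35.9 [-0.  -0.3  0.4] 0.024
the job is handed in; nothing more can be done
None
```

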